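Twist a porcelain fuse cup home in a sloped test stand

ROBOT

A 6-joint arm with a two-finger parallel gripper is mounted at the origin on the work surface. World frame = base frame: x ahead of the robot, y to its left, z up, the work surface at z = 0. Lengths are in mm, angles in rad, forces in N, time in s.
With the tool pointing down it reaches from about 400 to 825 mm from the base axis. Payload 7 kg.
Tool frame: the origin (TCP) lies at the centre of the arm's flange, where the gripper is bolted on; the fingertips stand 178 mm ahead of it and the grasp point (between the pads) lies 159 mm ahead of it (arm.hold_point_z is the z of the grasp point in the tool frame, in mm); z points along the fingers, x is the direction in which the jaws open and shut, and the axes are right-handed (so a half turn about z gives the same grasp; the last joint's range is limited). The gripper opens to 88 mm and grips with 3 to 60 N. Pads are 19 mm wide; open, the fingers measure 130 mm over their backs; the gripper's body (78 mm by 193 mm) begins 47 mm behind the grasp point.
Start: joints at [1.493, 0.359, 0.012, 0, -1.224, -0.288], TCP at [241.452, 630.315, 404.661] pointing down, gripper open.
Joint ranges: [-3.07, 3.07], [-1.43, 2.12], [-1.02, 1.25], [-3.03, 1.67], [-3.05, -0], [-3.03, 3.03]. Speed limits (rad/s): [2.39, 2.39, 3.01, 3.14, 3.14, 3.14].

INTERFACE

Orientations are given as a 3x3 rotation matrix whose columns are the frame's x, y, z axes.
In Python, from plant import arm, eyes, job gives the robot as it stands.
- The arm moves only by the shell command python3 -m creep 'ROWS' [FORCE]. ROWS is JSON, a list that holds one entry, the list of rows, each a list of 7 numbers: the closure, from 0 (fully open) to 1 (shut), then the shift along the tool's x, y, z in m, then the turn, a rotation vector about the tool's x, y, z in rad. In form: [[[hand, dx, dy, dz, ax, ay, az], ...]]. A call has 1 to 5 rows; each row is the pose to reach, as a shift and turn from the pose commanded when the call began, along the tool's axes at that moment; what a row does not reach only later rows make up. A row lasts 1/12 s, in which the tool goes at most 41.7 mm and 7.16 degrees, less where a joint would pass 70% of its speed; a pose out of reach is approached as far as the arm can. A call with a gripper value outside its range is refused whole. The fingers move at their own pace and stop on an object; FORCE is the grip in N (left out, the last holds). Time passes only in rows, so rows that repeat a pose let the fingers close. It gives the time, the measured TCP pose, the force and the opening at its end, in the units of the state.
- arm.read_state(): the state, without advancing time (a new reading comes with each control period).
- eyes.get_image(name): name is "scene" or "side" or "wrist"; returns a dict with "color" (400x640x3 uint8, red, green, blue), "intrinsics" (3x3 intrinsics, pixels), "R" (3x3) and "t" (3): a world point X has camera coordinates R X + t. Camera axes: x right, y down, z forward; pixel columns grow to the right and rows downward; lengths in mm; the calibration is good to about 2 mm. The wrist camera is an equidistant fisheye: a pixel r from the principal point sees the ray r / f radians off the axis. A picture is of the moment at which its call begins. There is no depth.
- job.job_done(): hands the job in, once; it reports no verdict.
The state is a dict: "time_s": time; "joint_positions": joint angles; "dq": joint speeds; "joint_efforts": joint torques, N m; "tool_pos": TCP position; "tool_rot": TCP orientation; "ft_force": force on the tool from outside, world axes, zero at the start; "moment": the same for the moment, N m; "width": finger opening in mm.
Only numpy, scipy, OpenCV 4.12 (cv2) and the standard library are available. Lean on these libraries where they do the work, as an engineer would, in place of code of your own. Each camera call takes 0.05 s, during which the arm holds its last target.

TASK

Lift the lid of the grey storage case open until it rests back on its stop, take out the white porcelain fuse cup and seat it in the round black holder on the sloped test stand: it is too snug to be pushed straight in, so twist it down with light pressure until its shoulder bottoms out on the holder's rim. The holder floats on springs and must never be pressed all the way down to the end of its travel. Let go of the cup, leave the lid open, and do not disturb the breakers and the screwdriver on the bench.

Things in the scene. Friction and masses are not known exactly. Their poses are not given: they have to be found in the camera images.
- lid (a joint): opening angle of the case's lid in rad: 0 closed, 1.9 fully open, leaning back on its stop. Below about 1.5 it falls shut, above that it falls open. The lid weighs 0.16 kg and moves easily
- lid_tab (a point): grip point on the lid's pull tab: flat, 24 mm wide (this frame's y), 6 mm thick (z), sticking out 40 mm from the middle of the lid's free edge. The point is at mid-thickness, 28 mm out from that edge, 168 mm from the hinge. The frame moves with the lid; closed: x points level to the hinge, z up
- lid_hinge (a point): middle of the lid's hinge line (along this frame's y), on the case's far upper rim. Same axes as lid_tab. The lid opens by turning about +y: the tab rises and goes over to the far side
- case: grey open box fixed to the bench, with the lid on it: 140 mm (x) by 170 mm (y), 78 mm high, walls and floor 5 mm; origin at the centre of its underside, z up, x towards the hinge side. In its middle a fixed low rubber ring (54 mm outside, 37 mm inside diameter, 14 mm high) in which the cup's foot stands
- cup_center (a point): centre, half-way up, of the white porcelain fuse cup (64 mm tall, 0.15 to 0.23 kg), z along its axis to its open top. Lower 34 mm: plug, 30 mm diameter, the last 10 mm tapering to 25 mm at the foot. Upper 30 mm: hollow head, 52 mm outside diameter, open on top, 5 mm wall. Starts upright in the closed case, foot on its floor
- cup_shoulder (a point): centre of the underside of the cup's head (the shoulder), 34 mm above the foot, 2 mm above cup_center; same axes. When the cup is home this coincides with holder_mouth
- holder_mouth (a point): centre of the rim of the round black holder on the sloped stand; z points out of the bore, along its axis, leaning 24 degrees from vertical to the robot's side. Holder 45 mm outside diameter, bore 33 mm, 38 mm deep; rim 51 mm above the stand's plate. Four rubber-faced spring strips in the bore, 6 to 22 mm below the rim, grip the plug
- holder (a joint): how far the holder is pressed down along its axis on its springs, in m: 0 free, 0.006 at the end of its travel. With the cup in it, it starts to give at about 1 N, then 3 N per mm (about 19 N at the end of travel). It rises again when released
- stand: sloped grey test stand, fixed to the bench; base 170 by 150 mm; origin on the bench 90 mm in front of the base's centre, x to its high side. Behaviour of the holder on it: first 9 mm of the plug go in freely, then friction grows, full from 20 mm. Straight push: 25 to 40 N. While the cup is turned, to and fro or one way, 0.3 rad or more per mm: 5 to 14 N and 0.5 N m
- breaker3_top (a point): bystander: loose white three-module circuit breaker, 85 by 54 mm, 76 mm high; the point is on its axis, 68 mm up
- breaker1_top (a point): bystander: loose white single-module circuit breaker, 85 by 18 mm, 76 mm high; the point is on its axis, 68 mm up
- screwdriver_grip (a point): bystander: loose screwdriver lying on the bench, about 190 mm long; the point is in its handle
Mind the look-alikes: they are no part of the job. What is shaped like the case but blue or purple is not meant.

How it is judged:
By the outcome, as a careful person would: the job done as asked, in the order asked, and still so for the second after the job is handed in, with the robot touching nothing.
It also fails if it takes over 72 s, if anything falls off the work surface, if the arm or the gripper's body presses on something with over 40 N, if the wrist force passes 120 N, or if a joint passes its speed limit or range.

## Working session

There is one attempt and no reset: what is moved stays moved. The work goes in short steps, Python scripts to look and compute and a shell command to move; the robot and the scene stay as the last step left them, time stands still between calls to the robot, and variables do not carry over. Pictures are saved under pics/ and viewed, and the job is handed in when it is done.

```bash
ls; mkdir -p pics
python3 - <<'E'
from plant import arm, eyes, job
import cv2
s=arm.read_state()
for k,v in s.items(): print(k,v)
for n in ["scene","side","wrist"]:
    d=eyes.get_image(n); cv2.imwrite(f"pics/{n}0.png",d["color"][:,:,::-1]); print(n,d["intrinsics"],d["R"],d["t"])
E
```

```text
pics
time_s 0.0
joint_positions [ 1.49309795e+00  3.59380864e-01  1.10595402e-02 -3.56749500e-04
 -1.22412319e+00 -2.88119475e-01]
dq [-7.86855243e-05 -7.76374755e-04  8.34881015e-04 -8.58497741e-04
  9.81958027e-04 -8.07788680e-04]
joint_efforts [-2.44351533e-03 -5.82718885e+01  2.93060392e+01  6.99701026e+00
  7.04320759e-03 -1.61723692e-04]
tool_pos [241.37364937 630.1517743  403.72545306]
tool_rot [[-3.57826213e-01 -9.33788085e-01 -4.62444538e-04]
 [-9.33786696e-01  3.57826482e-01 -1.61714925e-03]
 [ 1.67554961e-03 -1.46833836e-04 -9.99998585e-01]]
ft_force [-0.39593696 -0.54536445 -0.35793715]
moment [ 0.03915767  0.06642642 -0.03445972]
width 87.47531667916266
scene [[416.75637938   0.         317.12034409]
 [  0.         416.75637938 198.87539232]
 [  0.           0.           1.        ]] [[-0.77593696  0.63071316  0.01107871]
 [ 0.53361346  0.66564366 -0.52170412]
 [-0.33642013 -0.39889777 -0.85305455]] [ 481.58773531 -195.58277313 1345.53182918]
side [[499.37771327   0.         319.24402389]
 [  0.         499.37771327 200.28072724]
 [  0.           0.           1.        ]] [[ 0.93954123 -0.34229462  0.00983252]
 [-0.24333859 -0.68757525 -0.6841247 ]
 [ 0.2409328   0.64037073 -0.72929879]] [-563.40847478  136.81955645 1043.70024293]
wrist [[309.70691629   0.         316.85649245]
 [  0.         309.70691629 198.36844872]
 [  0.           0.           1.        ]] [[-0.35796902 -0.93373147  0.00192666]
 [-0.89599319  0.34408036  0.28072211]
 [-0.262782    0.09876354 -0.95978715]] [674.5911067  -35.11886827 391.19765503]
```

View pics/scene0.png

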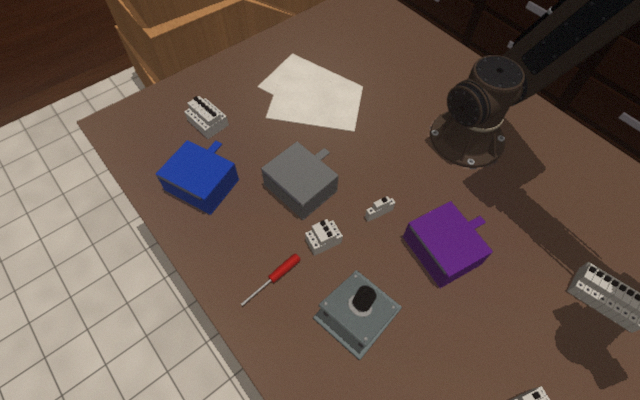

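View pics/side0.png

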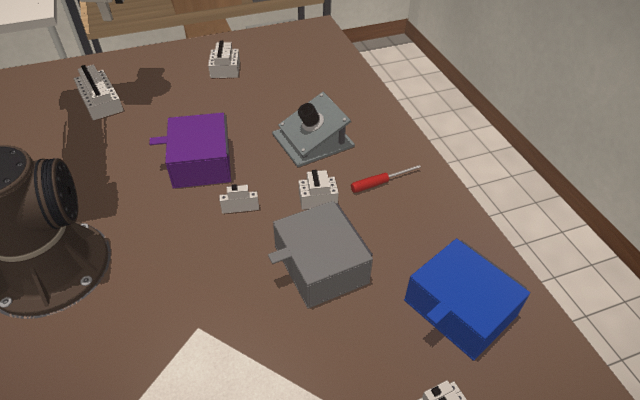

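View pics/wrist0.png

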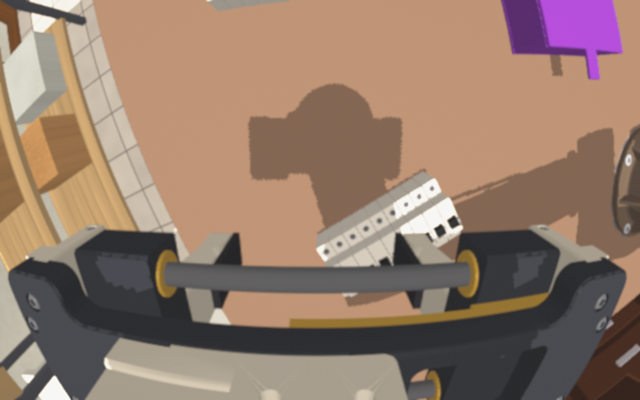

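The grey case is at scene (300,180) and side (323,250). The look-alikes are blue at scene (198,175) and purple at (447,243). Only the grey one fits the description. The stand with its black holder is at scene (360,308) and side (312,125). I'll enlarge both to confirm.

Run:
```python
import cv2, numpy as np
def crop(n,x,y,w,h,f,o):
    im=cv2.imread(f"pics/{n}.png")[y:y+h,x:x+w]
    return cv2.resize(im,None,fx=f,fy=f,interpolation=cv2.INTER_CUBIC)
a=crop("scene0",250,130,100,100,4,""); b=crop("side0",260,190,120,120,3.3334,"")
cv2.imwrite("pics/case_crop.png",np.hstack([a,cv2.resize(b,(400,400))]))
a=crop("scene0",310,260,100,100,4,""); b=crop("side0",265,80,100,100,4,"")
cv2.imwrite("pics/stand_crop.png",np.hstack([a,b]))
```

```text
(no output)
```

View pics/case_crop.png

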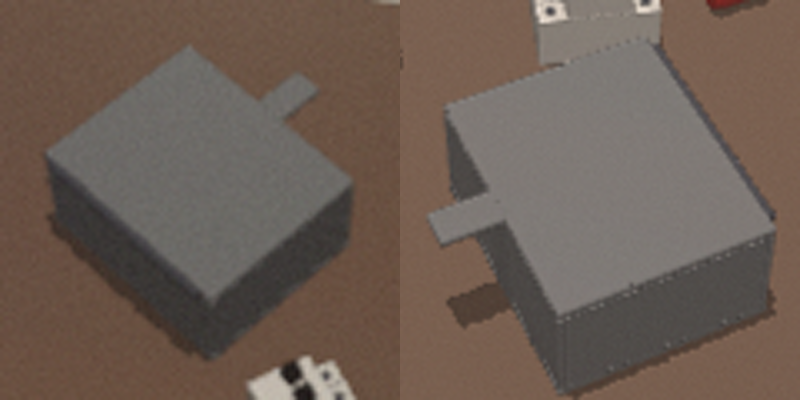

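View pics/stand_crop.png

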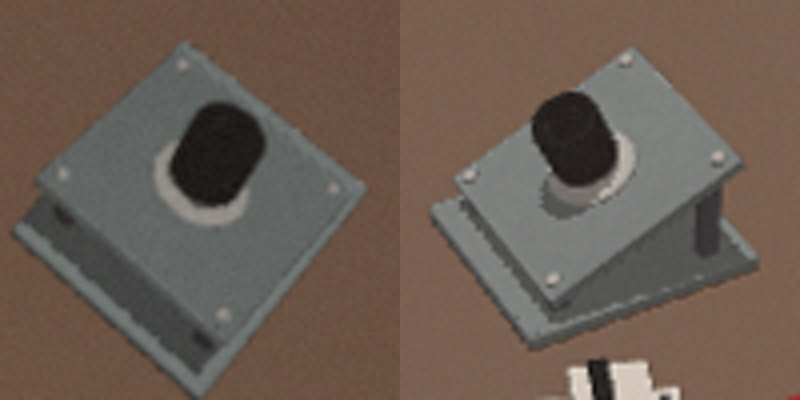

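The crop confirms the grey case, with its tab facing the robot. Next I'll triangulate the lid corners and the stand's screws, and brighten the holder to find its rim.

```bash
cat > h.py <<'E'
import numpy as np, cv2
from plant import arm, eyes
def cam(n):
    d=eyes.get_image(n); return d
def ray(d,p,fish=False):
    K=d["intrinsics"];R=np.array(d["R"]);t=np.array(d["t"])
    u=np.array([(p[0]-K[0][2])/K[0][0],(p[1]-K[1][2])/K[1][1]])
    if fish:
        r=np.linalg.norm(u); v=np.array([*(u/r*np.sin(r)),np.cos(r)]) if r>1e-9 else np.array([0,0,1.])
    else: v=np.array([*u,1.])
    v=R.T@v; return -R.T@t, v/np.linalg.norm(v)
def tri(rays):
    A=np.zeros((3,3));b=np.zeros(3)
    for c,v in rays:
        P=np.eye(3)-np.outer(v,v);A+=P;b+=P@c
    X=np.linalg.solve(A,b)
    return X,[round(float(np.linalg.norm((np.eye(3)-np.outer(v,v))@(X-c))),1) for c,v in rays]
def onz(r,z):
    c,v=r; return c+v*(z-c[2])/v[2]
def proj(d,X,fish=False):
    K=d["intrinsics"]; q=np.array(d["R"])@X+np.array(d["t"])
    if fish:
        th=np.arctan2(np.hypot(q[0],q[1]),q[2]); u=q[:2]/np.hypot(q[0],q[1])*th
    else: u=q[:2]/q[2]
    return u[0]*K[0][0]+K[0][2],u[1]*K[1][1]+K[1][2]
E
python3 - <<'E'
from h import *
np.set_printoptions(precision=1,suppress=True)
S=cam("scene");D=cam("side")
a=[(297.5,141.5),(338,175),(302.5,205),(261.5,168.25),(327.2,150.5)]
b=[(308.6,284.5),(273.5,222.4),(336.5,202),(371.9,257.5),(271.1,259)]
for p,q in zip(a,b): print(tri([ray(S,p),ray(D,q)]), onz(ray(S,p),81),onz(ray(D,q),81))
sc=[(182,65),(333,188),(223,315),(63,174)]
sd=[(552,278),(470,174),(627,58),(718,157)]
P=[]
for p,q in zip(sc,sd):
    X,e=tri([ray(S,(p[0]/4+310,p[1]/4+260)),ray(D,((q[0]-400)/4+265,q[1]/4+80))]);P.append(X);print("screw",X,e)
P=np.array(P);c=P.mean(0);u,s,v=np.linalg.svd(P-c);n=v[2]*np.sign(v[2][2]);print(c,n,s,np.degrees(np.arccos(n[2])),"rim",c+n*51)
for nme,x,y in(("scene",310,260),("side",265,80)):
    im=cv2.imread(f"pics/{nme}0.png")[y:y+70,x+10:x+80].astype(float)
    o=np.clip(im*4-40,0,255).astype(np.uint8)
    cv2.imwrite(f"pics/h_{nme}.png",cv2.resize(o,None,fx=6,fy=6,interpolation=cv2.INTER_CUBIC)[:420,:395])
cv2.imwrite("pics/holder_crop.png",np.hstack([cv2.imread("pics/h_scene.png"),cv2.imread("pics/h_side.png")]))
E
```

```text
(array([ 475. , -275.8,   81.6]), [2.3, 2.3]) [ 472.5 -275.3   81. ] [ 477.1 -276.7   81. ]
(array([ 458.2, -109.8,   81.3]), [0.7, 0.7]) [ 457.3 -109.7   81. ] [ 458.8 -110.    81. ]
(array([598.4, -97.1,  80.4]), [4.1, 4.1]) [594.9 -95.   81. ] [601.6 -99.9  81. ]
(array([ 611.7, -260.8,   83.2]), [0.1, 0.1]) [ 610.9 -262.2   81. ] [ 612.7 -259.4   81. ]
(array([ 426.9, -196. ,   80.3]), [1.7, 1.7]) [ 425.5 -195.    81. ] [ 428.2 -197.5   81. ]
screw [604.3 133.3  36.7] [0.3, 0.3]
screw [586.1 249.9  37. ] [1.0, 1.0]
screw [702.3 268.3  89.5] [1.2, 1.2]
screw [720.1 151.1  88.5] [0.9, 0.9]
[653.2 200.6  62.9] [-0.4 -0.1  0.9] [128.5 118.3   0.2] 23.960114431678193 rim [632.8 197.2 109.5]
```

View pics/holder_crop.png

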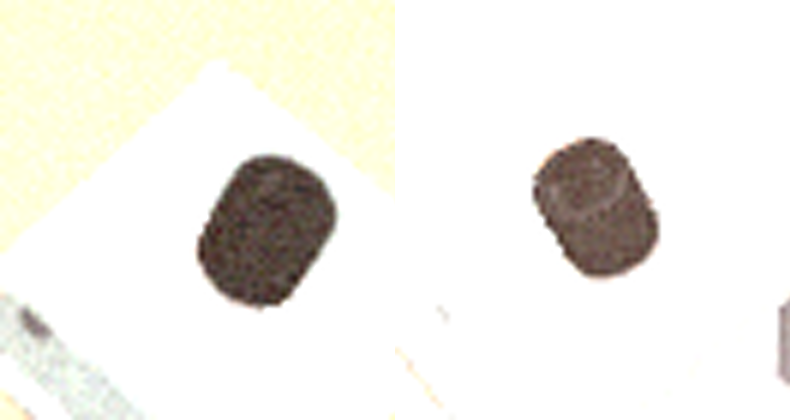

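Run:
```python
from h import *
np.set_printoptions(precision=2,suppress=True)
S=cam("scene");D=cam("side")
P=np.array([[604.3,133.3,36.7],[586.1,249.9,37],[702.3,268.3,89.5],[720.1,151.1,88.5]])
c=P.mean(0);v=np.linalg.svd(P-c)[2];n=v[2]*np.sign(v[2][2]);print(n,"yaw of slope",np.degrees(np.arctan2(-n[1],-n[0])))
e=(P[3]+P[2]-P[0]-P[1]);print("edge yaw",np.degrees(np.arctan2(e[1],e[0])))
m=c+n*49.5
x=np.cross(n,[0,0,1]);x/=np.linalg.norm(x);y=np.cross(n,x)
for d,nm,x0,y0 in((S,"scene",320,260),(D,"side",275,80)):
    im=np.clip(cv2.imread(f"pics/{nm}0.png")[y0:y0+70,x0:x0+66].astype(float)*4-40,0,255).astype(np.uint8)
    im=cv2.resize(im,None,fx=6,fy=6,interpolation=cv2.INTER_CUBIC)
    for k,col in((49.5,(0,0,255)),(3,(0,180,0))):
        pts=np.array([proj(d,c+n*k+22.5*(np.cos(t)*x+np.sin(t)*y)) for t in np.linspace(0,6.28,60)])
        cv2.polylines(im,[np.int32((pts-[x0,y0]+.5)*6)],True,col,1)
    cv2.imwrite(f"pics/h_{nm}.png",im)
cv2.imwrite("pics/holder_chk.png",np.hstack([cv2.imread("pics/h_scene.png"),cv2.imread("pics/h_side.png")]))
print(m)
```

```text
[-0.4  -0.07  0.91] yaw of slope 9.46294954848486
edge yaw 8.86860481181302
[633.38 197.35 108.16]
```

View pics/holder_chk.png

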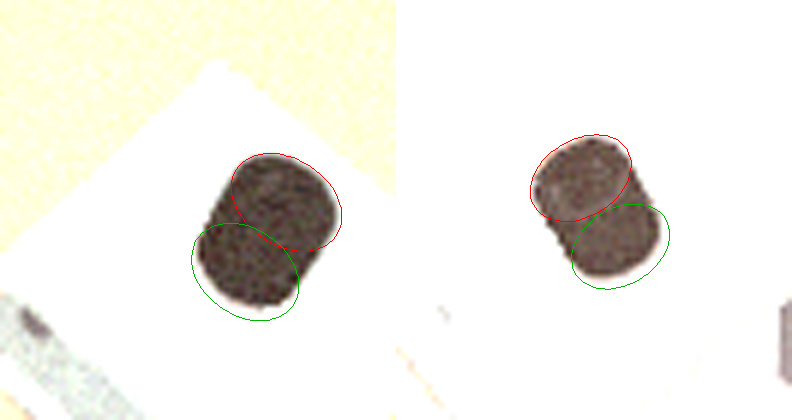

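The rim and the plate centre agree in both views. That puts holder_mouth at about (633,197.3,108.5), axis (-0.40,-0.065,0.914). The case is centred near (536,-186) at yaw about 5.7°, with the tab grip point at about (438.3,-195.6,80). Now I'll write a helper and head for the tab.

```bash
cat >> h.py <<'E'
from scipy.spatial.transform import Rotation as Ro
HP=159.
def goto(hold,R,s=None):
    "print tool-frame shift/turn from the measured pose so that the grasp point gets to hold with orientation R"
    s=s or arm.read_state(); p=np.array(s["tool_pos"]);R0=np.array(s["tool_rot"])
    R=np.asarray(R); t=np.asarray(hold,float)-R[:,2]*HP
    d=R0.T@(t-p)/1000; w=Ro.from_matrix(R0.T@R).as_rotvec()
    print("shift",d.round(4),"turn",w.round(3),"| rows mm %.1f rot %.1f"%(np.linalg.norm(d)*1000/41.7,np.degrees(np.linalg.norm(w))/7.16))
def down(yaw):  # tool x at world yaw (deg), pointing down
    a=np.radians(yaw);x=np.array([np.cos(a),np.sin(a),0]);z=np.array([0,0,-1.]);return np.column_stack([x,np.cross(z,x),z])
def st():
    s=arm.read_state();p=np.array(s["tool_pos"]);R=np.array(s["tool_rot"])
    print("t %.2f hold"%s["time_s"],(p+R[:,2]*HP).round(1),"z",R[:,2].round(3),"xyaw %.1f"%np.degrees(np.arctan2(R[1,0],R[0,0])),"q",np.round(s["joint_positions"],2),"F",np.round(s["ft_force"],1),"M",np.round(s["moment"],2),"w %.1f"%s["width"])
E
python3 -c "
from h import *
goto((520,250,245),down(-111)); goto((520,250,245),down(-84.3))"
```

```text
shift [ 0.2555 -0.3962  0.0006] turn [-0.    -0.     0.001] | rows mm 11.3 rot 0.0
shift [ 0.2555 -0.3962  0.0006] turn [ 0.    -0.    -0.465] | rows mm 11.3 rot 3.7
```

```bash
python3 -m creep '[[[0,0.255,-0.396,0,0,0,0],[0,0.255,-0.396,0,0,0,0],[0,0.255,-0.396,0,0,0,0],[0,0.255,-0.396,0,0,0,0],[0,0.255,-0.396,0,0,0,0]]]'; python3 -c "
from h import *
st();goto((520,250,245),down(-111)); goto((460,-100,245),down(-84.3));goto((460,-100,245),down(95.7))"
```

```text
time_s: 0.77
tool_pos: [365.3, 460.7, 404.8]
tool_rot: [[-0.357, -0.934, 0.0], [-0.934, 0.357, 0.0], [-0.0, -0.0, -1.0]]
ft_force: [0.3, -0.1, 0.6]
width: 88.0
t 0.77 hold [365.3 460.7 245.8] z [ 0.  0. -1.] xyaw -110.9 q [ 1.23  0.22 -0.19  0.   -1.17 -0.03] F [ 0.3 -0.1  0.6] M [-0.01 -0.13  0.01] w 88.0
shift [ 0.1415 -0.2197  0.0007] turn [-0.     0.     0.001] | rows mm 6.3 rot 0.0
shift [ 0.4899 -0.2887  0.0007] turn [-0.     0.    -0.465] | rows mm 13.6 rot 3.7
shift [ 0.4899 -0.2887  0.0007] turn [0.    0.    2.677] | rows mm 13.6 rot 21.4
```

```bash
python3 -m creep '[[[0,0.142,-0.220,0,0,0,-0.12],[0,0.142,-0.220,0,0,0,-0.2],[0,0.142,-0.220,0,0,0,-0.3],[0,0.142,-0.220,0,0,0,-0.4],[0,0.142,-0.220,0,0,0,-0.465]]]'; python3 -c "
from h import *
st();goto((445,-120,200),down(-84.3))"
```

```text
time_s: 1.18
tool_pos: [488.4, 292.4, 405.1]
tool_rot: [[0.105, -0.994, 0.001], [-0.994, -0.105, 0.001], [-0.001, -0.001, -1.0]]
ft_force: [0.5, 0.5, 0.0]
width: 87.7
t 1.18 hold [488.5 292.5 246.1] z [ 0.001  0.001 -1.   ] xyaw -84.0 q [ 0.88  0.19 -0.23  0.   -1.16  0.79] F [0.5 0.5 0. ] M [ 0.01 -0.12  0.01] w 87.7
shift [0.4056 0.0864 0.0458] turn [-0.001  0.001  0.005] | rows mm 10.0 rot 0.0
```

```bash
python3 -m creep '[[[0,0.406,0.086,0.045,0,0,0],[0,0.406,0.086,0.045,0,0,0],[0,0.406,0.086,0.045,0,0,0],[0,0.406,0.086,0.045,0,0,0],[0,0.406,0.086,0.045,0,0,0]]]'; python3 -c "
from h import *
st();goto((438.3,-195.6,170),down(-84.3))"
```

```text
time_s: 1.6
tool_pos: [464.3, 86.5, 382.3]
tool_rot: [[0.099, -0.995, 0.001], [-0.995, -0.099, 0.0], [-0.0, -0.001, -1.0]]
ft_force: [1.2, 0.4, 0.2]
width: 87.7
t 1.60 hold [464.4  86.5 223.3] z [ 0.001  0.    -1.   ] xyaw -84.3 q [ 0.6   0.04 -0.45  0.   -1.08  1.07] F [1.2 0.4 0.2] M [-0.13 -0.19 -0.03] w 87.7
shift [0.2781 0.0539 0.0532] turn [-0.001  0.    -0.   ] | rows mm 6.9 rot 0.0
```

```bash
python3 -m creep '[[[0,0.278,0.054,0.053,0,0,0],[0,0.278,0.054,0.053,0,0,0],[0,0.278,0.054,0.053,0,0,0],[0,0.278,0.054,0.053,0,0,0],[0,0.278,0.054,0.053,0,0,0]]]'; python3 -m creep '[[[0,0.069,0.013,0.013,0,0,0],[0,0.069,0.013,0.013,0,0,0],[0,0.069,0.013,0.013,0,0,0]]]'; python3 -c "
from h import *
st();goto((438.3,-195.6,79),down(-84.3))
for n in ['wrist','side']: cv2.imwrite(f'pics/{n}1.png',cam(n)['color'][:,:,::-1])
d=cam('wrist')
import numpy as np
for X in [(438.3,-195.6,80),(426.4,-196.8,83)]: print(proj(d,np.array(X),True))
"
```

```text
time_s: 2.02
tool_pos: [445.3, -117.3, 344.1]
tool_rot: [[0.1, -0.995, 0.001], [-0.995, -0.1, 0.0], [-0.0, -0.001, -1.0]]
ft_force: [0.9, 0.2, 0.9]
width: 87.6
time_s: 2.27
tool_pos: [438.8, -189.2, 329.7]
tool_rot: [[0.095, -0.995, -0.002], [-0.995, -0.095, -0.0], [-0.0, 0.002, -1.0]]
ft_force: [1.6, 1.2, 0.0]
width: 87.4
t 2.27 hold [ 438.4 -189.3  170.7] z [-0.002 -0.    -1.   ] xyaw -84.6 q [ 0.01  0.1  -0.52  0.   -0.96  1.66] F [1.6 1.2 0. ] M [-0.01 -0.09 -0.01] w 87.4
shift [0.0063 0.0009 0.0917] turn [ 0.002  0.    -0.004] | rows mm 2.2 rot 0.0
(np.float64(328.3055808918855), np.float64(211.612392504069))
(np.float64(328.3270725646139), np.float64(227.14045686073578))
```

View pics/wrist1.png

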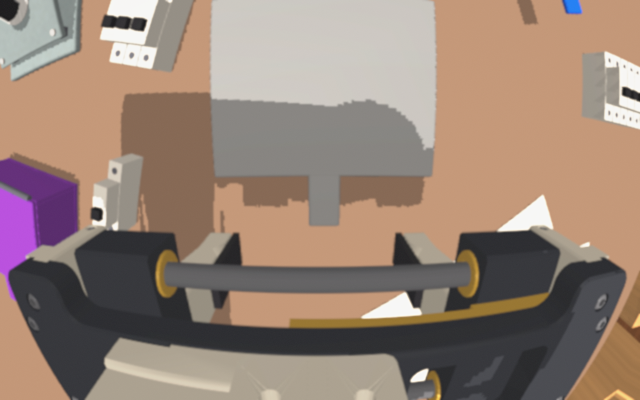

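View pics/side1.png

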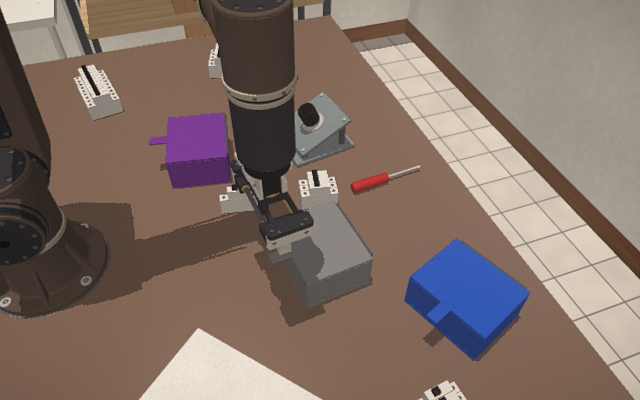

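Wrist view: the tab tip is at (324,226), within 4 px of the prediction, between the jaws. Breaker1 is off to the left at (115,190). I'll narrow the jaws, go down and grip lightly.

```bash
python3 - <<'E'
from h import *
S=cam("scene");D=cam("side")
print(onz(ray(S,(380,208)),40).round(),onz(ray(D,(240,200)),40).round()); st()
E
python3 -m creep '[[[0.4,0.002,0.001,0.03,0,0,0],[0.4,0.002,0.001,0.05,0,0,0],[0.4,0.002,0.001,0.07,0,0,0],[0.4,0.002,0.001,0.085,0,0,0],[0.4,0.002,0.001,0.091,0,0,0]]]' 6;python3 -m creep '[[[0.4,0,0,0,0,0,0],[0.4,0,0,0,0,0,0]]]'; python3 -c "
from h import *
st();goto((438.3,-195.6,79),down(-84.3))
for n in ['wrist','side']: cv2.imwrite(f'pics/{n}2.png',cam(n)['color'][:,:,::-1])"
```

```text
[418.  28.  40.] [414.  13.  40.]
t 2.52 hold [ 440.3 -184.8  172.2] z [ 0.001  0.    -1.   ] xyaw -84.3 q [ 0.02  0.1  -0.52 -0.   -0.96  1.65] F [ 0.1 -0.  -0.7] M [-0.05 -0.06  0.01] w 87.6
time_s: 2.93
tool_pos: [438.9, -186.3, 238.3]
tool_rot: [[0.101, -0.995, -0.002], [-0.995, -0.101, 0.0], [-0.001, 0.002, -1.0]]
ft_force: [-0.3, 0.1, -0.4]
width: 59.9
time_s: 3.1
tool_pos: [439.8, -186.9, 240.4]
tool_rot: [[0.101, -0.995, 0.0], [-0.995, -0.101, -0.0], [0.0, -0.0, -1.0]]
ft_force: [0.5, 0.5, 0.1]
width: 53.0
t 3.10 hold [ 439.8 -186.9   81.4] z [ 0. -0. -1.] xyaw -84.2 q [ 0.01  0.22 -0.63  0.   -0.73  1.66] F [0.5 0.5 0.1] M [-0.03 -0.05 -0.01] w 53.0
shift [0.0085 0.0023 0.0024] turn [-0.    -0.     0.001] | rows mm 0.2 rot 0.0
```

View pics/wrist2.png

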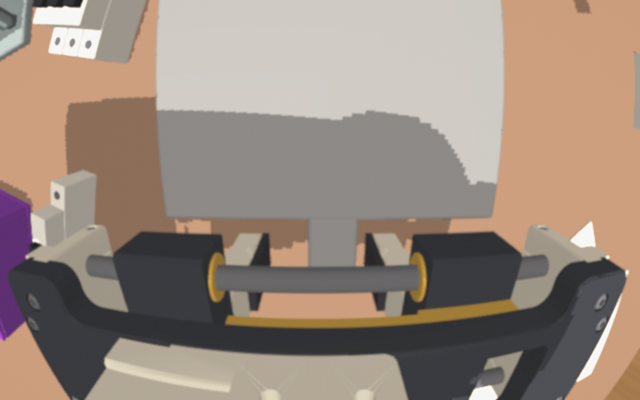

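```bash
python3 -m creep '[[[0.4,0.0085,0.002,0.003,0,0,0],[0.4,0.0085,0.002,0.003,0,0,0],[0.9,0.0085,0.002,0.003,0,0,0],[0.9,0.0085,0.002,0.003,0,0,0],[0.9,0.0085,0.002,0.003,0,0,0]]]' 6;python3 -m creep '[[[0.9,0,0,0,0,0,0],[0.9,0,0,0,0,0,0],[0.9,0,0,0,0,0,0]]]'; python3 -c "
from h import *
st()
for n in ['wrist','side']: cv2.imwrite(f'pics/{n}3.png',cam(n)['color'][:,:,::-1])
R=np.array(arm.read_state()['tool_rot'])
h=np.array([605.5,-178.9,80]);a=np.radians(5.7)
p0=h+168*np.array([-np.cos(a),-np.sin(a),0])
for th in np.arange(.25,1.86,.2): 
  q=h+168*np.array([-np.cos(a)*np.cos(th),-np.sin(a)*np.cos(th),np.sin(th)]); print(round(th,2),(R.T@(q-p0)/1000).round(3))"
```

```text
time_s: 3.62
tool_pos: [438.0, -196.3, 237.1]
tool_rot: [[0.099, -0.995, 0.0], [-0.995, -0.099, -0.0], [0.0, -0.0, -1.0]]
ft_force: [-0.8, 0.3, 0.1]
width: 37.9
time_s: 3.87
tool_pos: [437.9, -195.5, 236.9]
tool_rot: [[0.098, -0.995, 0.0], [-0.995, -0.098, 0.001], [-0.001, -0.0, -1.0]]
ft_force: [-1.1, 11.7, 3.9]
width: 24.7
t 3.87 hold [ 438.  -195.2   77.9] z [ 0.     0.001 -1.   ] xyaw -84.4 q [-0.01  0.22 -0.63 -0.   -0.72  1.68] F [-1.1 11.7  3.9] M [4.24 0.44 0.  ] w 24.7
0.25 [-0.    -0.005 -0.042]
0.45 [-0.    -0.017 -0.073]
0.65 [-0.    -0.034 -0.102]
0.85 [-0.    -0.057 -0.126]
1.05 [-0.    -0.084 -0.146]
1.25 [-0.    -0.115 -0.159]
1.45 [-0.    -0.148 -0.167]
1.65 [-0.    -0.181 -0.167]
1.85 [-0.    -0.214 -0.161]
```

View pics/wrist3.png

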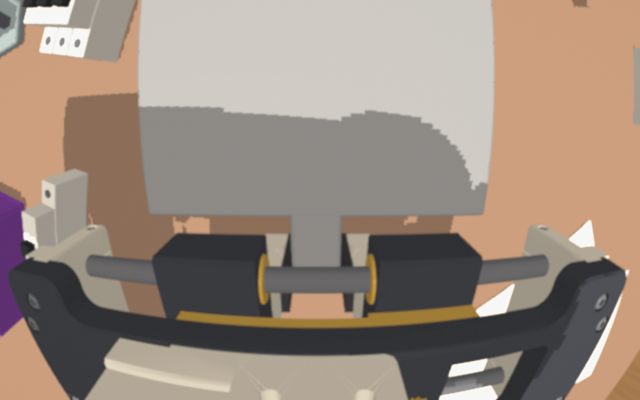

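Both pads are on the tab at (317,240), with some side force. I'll ease by 1 mm in y and start the arc.

```bash
python3 -m creep '[[[0.9,-0.001,0,0,0,0,0],[0.9,-0.001,-0.001,-0.014,0,0,0],[0.9,-0.001,-0.002,-0.028,0,0,0],[0.9,-0.001,-0.005,-0.042,0,0,0],[0.9,-0.001,-0.005,-0.042,0,0,0]]]'; python3 -c "
from h import *
st()
for n in ['side']: cv2.imwrite(f'pics/{n}4.png',cam(n)['color'][:,:,::-1][150:330,200:420])"
```

```text
time_s: 4.38
tool_pos: [443.5, -194.3, 280.8]
tool_rot: [[0.099, -0.995, 0.002], [-0.995, -0.099, 0.001], [-0.0, -0.002, -1.0]]
ft_force: [-0.3, 2.7, -0.4]
width: 23.8
t 4.38 hold [ 443.8 -194.2  121.8] z [ 0.002  0.001 -1.   ] xyaw -84.3 q [-0.01  0.17 -0.57 -0.   -0.83  1.68] F [-0.3  2.7 -0.4] M [0.98 0.15 0.03] w 23.8
```

View pics/side4.png

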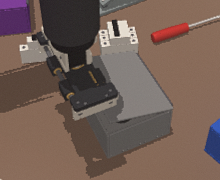

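```bash
python3 -m creep '[[[0.9,0,-0.005,-0.016,0,0,0],[0.9,0,-0.012,-0.031,0,0,0],[0.9,0,-0.020,-0.046,0,0,0],[0.9,0,-0.029,-0.060,0,0,0],[0.9,0,-0.040,-0.073,0,0,0]]]'; python3 -c "
from h import *
st()
for n in ['side']: cv2.imwrite(f'pics/{n}5.png',cv2.resize(cam(n)['color'][:,:,::-1][150:330,200:420],None,fx=2,fy=2))
R=np.array(arm.read_state()['tool_rot']);s=arm.read_state()
h=np.array([605.5,-178.9,80]);a=np.radians(5.7);p0=np.array(s['tool_pos'])+R[:,2]*159
for th in np.arange(.85,1.9,.1): 
  q=h+168*np.array([-np.cos(a)*np.cos(th),-np.sin(a)*np.cos(th),np.sin(th)]); print(round(th,2),(R.T@(q-p0)/1000).round(3))"
```

```text
time_s: 4.85
tool_pos: [482.7, -190.4, 352.1]
tool_rot: [[0.099, -0.995, -0.0], [-0.995, -0.099, 0.001], [-0.001, 0.0, -1.0]]
ft_force: [2.6, 1.5, -4.3]
width: 23.6
t 4.85 hold [ 482.7 -190.3  193.1] z [-0.     0.001 -1.   ] xyaw -84.3 q [ 0.    0.14 -0.4  -0.   -1.02  1.67] F [ 2.6  1.5 -4.3] M [ 0.67 -0.7  -0.07] w 23.6
0.85 [ 0.001 -0.01  -0.011]
0.95 [ 0.001 -0.023 -0.021]
1.05 [ 0.001 -0.037 -0.03 ]
1.15 [ 0.001 -0.052 -0.038]
1.25 [ 0.001 -0.068 -0.044]
1.35 [ 0.001 -0.084 -0.048]
1.45 [ 0.001 -0.101 -0.051]
1.55 [ 0.001 -0.117 -0.052]
1.65 [ 0.001 -0.134 -0.052]
1.75 [ 0.001 -0.151 -0.049]
1.85 [ 0.001 -0.167 -0.046]
```

View pics/side5.png

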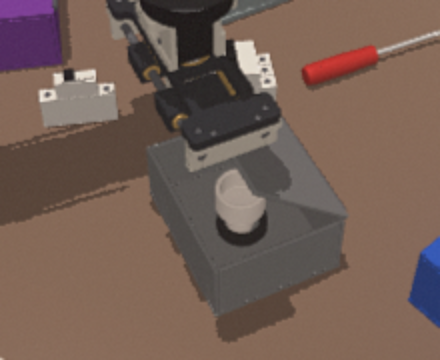

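The lid is lifting and the cup shows in the case at side (320,250). Continuing the arc.

```bash
python3 -m creep '[[[0.9,0,-0.010,-0.011,0,0,0],[0.9,0,-0.023,-0.021,0,0,0],[0.9,0,-0.037,-0.030,0,0,0],[0.9,0,-0.052,-0.038,0,0,0],[0.9,0,-0.068,-0.044,0,0,0]]]'; python3 -c "
from h import *
st()"; python3 -m creep '[[[0.9,0,-0.016,-0.004,0,0,0],[0.9,0,-0.033,-0.007,0,0,0],[0.9,0,-0.049,-0.008,0,0,0],[0.9,0,-0.066,-0.008,0,0,0],[0.9,0,-0.083,-0.006,0,0,0]]]';  python3 -c "
from h import *
st()
for n in ['side','scene']: cv2.imwrite(f'pics/{n}6.png',cam(n)['color'][:,:,::-1])"
```

```text
time_s: 5.32
tool_pos: [550.6, -183.7, 395.9]
tool_rot: [[0.099, -0.995, -0.001], [-0.995, -0.099, 0.001], [-0.001, 0.001, -1.0]]
ft_force: [-1.0, 2.4, -1.0]
width: 24.0
t 5.32 hold [ 550.4 -183.6  236.9] z [-0.001  0.001 -1.   ] xyaw -84.3 q [ 0.01  0.21 -0.21 -0.   -1.15  1.66] F [-1.   2.4 -1. ] M [ 0.78  0.46 -0.06] w 24.0
time_s: 5.73
tool_pos: [633.5, -175.4, 401.2]
tool_rot: [[0.099, -0.995, -0.001], [-0.995, -0.099, 0.0], [-0.001, 0.001, -1.0]]
ft_force: [-0.8, 1.7, -1.4]
width: 23.7
t 5.73 hold [ 633.4 -175.4  242.2] z [-0.001  0.    -1.   ] xyaw -84.3 q [ 0.03  0.33 -0.03 -0.   -1.21  1.64] F [-0.8  1.7 -1.4] M [ 0.42  0.39 -0.02] w 23.7
```

View pics/side6.png

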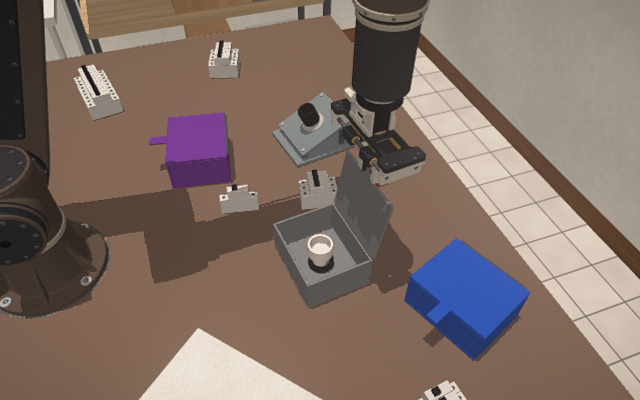

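View pics/scene6.png

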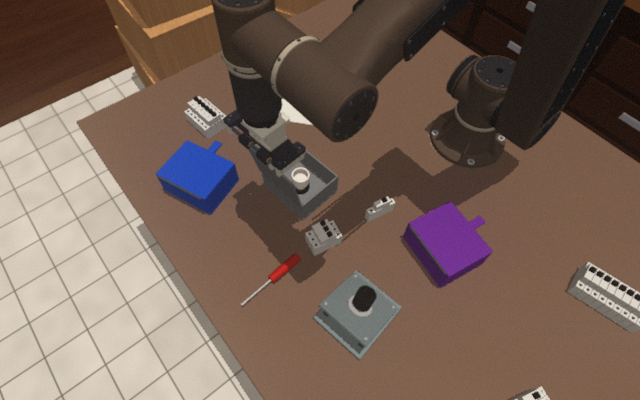

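The lid is past vertical at about 1.75 rad, and the cup is at side (320,245). I'll carry it to the stop, then open the jaws partway and retreat upward.

```bash
python3 -m creep '[[[0.9,0,-0.008,0.002,0,0,0],[0.9,0,-0.016,0.003,0,0,0],[0.9,0,-0.021,0.005,0,0,0],[0.9,0,-0.021,0.005,0,0,0]]]';  python3 -c "
from h import *
st()"; python3 -m creep '[[[0.4,0,0,0,0,0,0],[0.4,0,0,0,0,0,0],[0.4,0,0,0,0,0,0],[0.4,0,0,-0.025,0,0,0],[0.4,0,0,-0.06,0,0,0]]]';python3 -c "
from h import *
st()
for n in ['side','scene']: cv2.imwrite(f'pics/{n}7.png',cam(n)['color'][:,:,::-1])"
```

```text
time_s: 6.17
tool_pos: [654.6, -173.4, 395.8]
tool_rot: [[0.099, -0.995, -0.001], [-0.995, -0.099, 0.0], [-0.0, 0.001, -1.0]]
ft_force: [-0.4, 3.4, -2.3]
width: 24.1
t 6.17 hold [ 654.5 -173.3  236.8] z [-0.001  0.    -1.   ] xyaw -84.3 q [ 0.03  0.37  0.01 -0.   -1.21  1.64] F [-0.4  3.4 -2.3] M [1.04 0.16 0.05] w 24.1
time_s: 6.58
tool_pos: [653.1, -173.8, 454.3]
tool_rot: [[0.099, -0.995, -0.006], [-0.995, -0.099, 0.0], [-0.001, 0.006, -1.0]]
ft_force: [0.4, -0.9, 0.2]
width: 50.1
t 6.58 hold [ 652.1 -173.8  295.3] z [-0.006  0.    -1.   ] xyaw -84.3 q [ 0.03  0.34  0.09 -0.   -1.33  1.64] F [ 0.4 -0.9  0.2] M [-0.1  -0.23 -0.  ] w 50.1
```

View pics/side7.png

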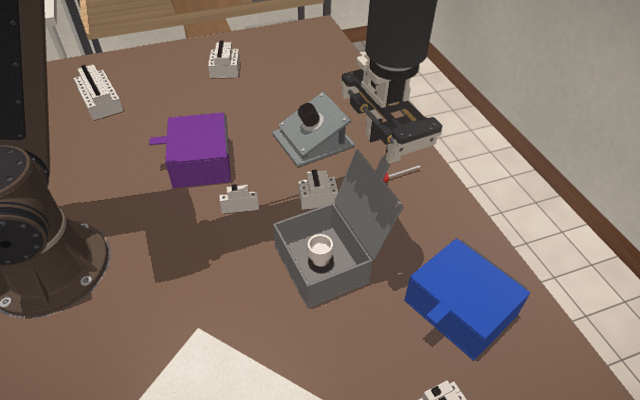

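View pics/scene7.png

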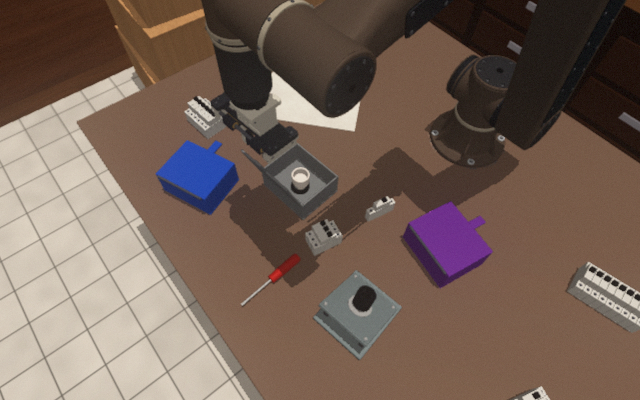

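The lid rests back with the tab at side (388,165), and the cup stands in the open case at scene (300,178), side (320,243). Measuring the cup.

```bash
python3 -m creep '[[[0,0,0.03,-0.03,0,0,0],[0,0,0.07,-0.03,0,0,0],[0,0,0.118,-0.03,0,0,0],[0,0,0.118,-0.03,0,0,0],[0,0,0.118,-0.03,0,0,0]]]'
python3 - <<'E'
from h import *
st()
d={n:cam(n) for n in("scene","side","wrist")}
ims=[]
for n,x0,y0,w,h in(("scene",270,150,60,60),("side",290,215,60,60)):
    im=d[n]["color"][y0:y0+h,x0:x0+w,::-1]; ims.append(cv2.resize(im,(400,400),interpolation=cv2.INTER_CUBIC))
cv2.imwrite("pics/cup8.png",np.hstack(ims))
cv2.imwrite("pics/wrist8.png",d["wrist"]["color"][:,:,::-1])
import pickle;pickle.dump(d,open("d8.pkl","wb"))
a=np.radians(5.7)
for X in [(536,-186,69),(536,-186,39)]: print([proj(d[n],np.array(X),n=="wrist") for n in d])
E
```

```text
time_s: 7.1
tool_pos: [533.4, -186.1, 489.1]
tool_rot: [[0.098, -0.995, 0.004], [-0.995, -0.098, -0.0], [0.001, -0.004, -1.0]]
ft_force: [0.4, -0.3, 0.4]
width: 80.2
t 7.10 hold [ 534.  -186.1  330.1] z [ 0.004 -0.    -1.   ] xyaw -84.4 q [ 0.01  0.13 -0.1   0.   -1.34  1.66] F [ 0.4 -0.3  0.4] M [-0.06 -0.05 -0.02] w 80.2
[(np.float64(299.1647770975122), np.float64(174.3852174433875)), (np.float64(321.4989486656371), np.float64(243.616015808977)), (np.float64(317.0216275241848), np.float64(169.51060119296608))]
[(np.float64(299.43091503274997), np.float64(180.31277979143925)), (np.float64(321.30715905225526), np.float64(252.68757620576838)), (np.float64(316.9949613630742), np.float64(165.5061883467607))]
```

View pics/cup8.png

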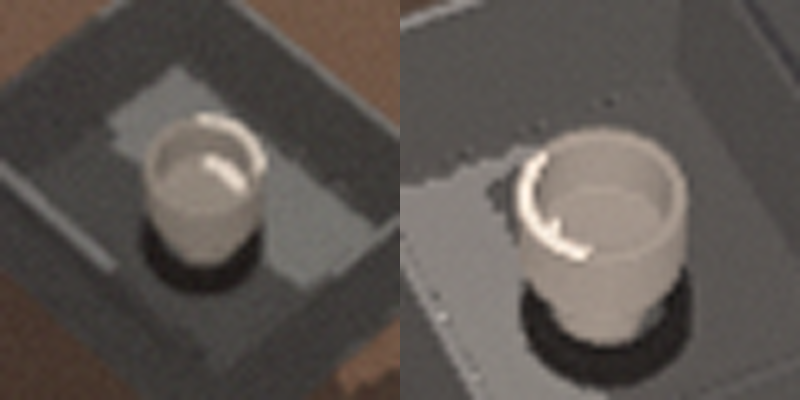

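View pics/wrist8.png

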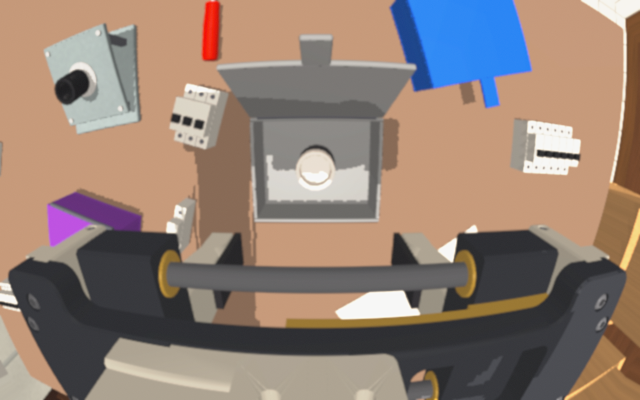

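Run:
```python
from h import *
import pickle; d=pickle.load(open("d8.pkl","rb"))
X=tri([ray(d["scene"],(300.7,174.3)),ray(d["side"],(320.1,243.8))]);print(X, onz(ray(d["wrist"],(316,167),True),69))
st(); goto((X[0][0],X[0][1],150),down(-84.3))
```

```text
(array([ 532.77376472, -184.375561  ,   68.05878039]), [0.8, 0.8]) [ 539.2041891 -184.338616    69.       ]
t 7.25 hold [ 536.8 -185.6  328.5] z [ 0.002 -0.    -1.   ] xyaw -84.3 q [ 0.01  0.14 -0.09  0.   -1.34  1.66] F [-0.4  0.5  0.3] M [-0.04 -0.02  0.04] w 86.8
shift [-0.0016  0.004   0.1785] turn [-0.002 -0.    -0.   ] | rows mm 4.3 rot 0.0
```

```bash
python3 -m creep '[[[0,0,0.0025,0.04,0,0,0],[0,0,0.0025,0.08,0,0,0],[0,0,0.0025,0.12,0,0,0],[0,0,0.0025,0.16,0,0,0],[0,0,0.0025,0.2,0,0,0]]]' 40; python3 -m creep '[[[0.1,0,0,0.02,0,0,0],[0.1,0,0,0.03,0,0,0],[0.1,0,0,0.03,0,0,0],[0.1,0,0,0.03,0,0,0]]]'
python3 - <<'E'
from h import *
st();goto((534.5,-185,59),down(-84.3))
d=cam("wrist"); cv2.imwrite("pics/wrist9.png",d["color"][:,:,::-1]); print(proj(d,np.array([534.5,-185,69]),True))
E
```

```text
time_s: 7.67
tool_pos: [534.6, -185.5, 284.8]
tool_rot: [[0.099, -0.995, 0.0], [-0.995, -0.099, -0.0], [0.0, -0.0, -1.0]]
ft_force: [0.4, 1.0, -0.6]
width: 87.4
time_s: 8.0
tool_pos: [535.0, -185.7, 257.1]
tool_rot: [[0.1, -0.995, -0.0], [-0.995, -0.1, -0.001], [0.0, 0.0, -1.0]]
ft_force: [0.4, 0.1, 0.6]
width: 79.0
t 8.00 hold [ 535.  -185.8   98.1] z [-0.    -0.001 -1.   ] xyaw -84.3 q [ 0.01  0.32 -0.42  0.   -0.83  1.66] F [0.4 0.1 0.6] M [-0.04 -0.08  0.07] w 79.0
shift [-0.0008  0.0005  0.0391] turn [ 0. -0.  0.] | rows mm 0.9 rot 0.0
(np.float64(315.81547500472584), np.float64(242.88015200036247))
```

View pics/wrist9.png

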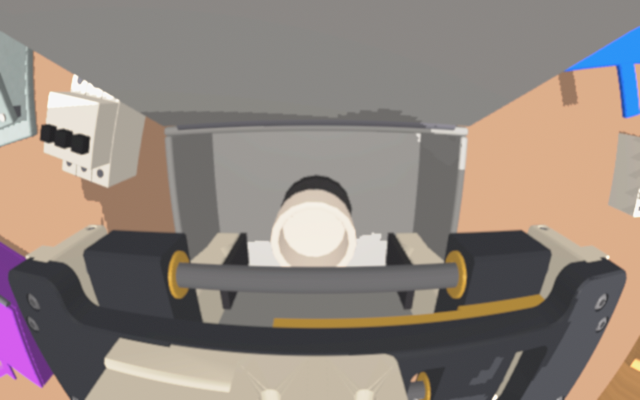

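The cup is centred between the jaws, with its rim spanning 272–357 px, against a predicted centre of 316. Descend and grip.

```bash
python3 - <<'E'
from h import *
d=cam("wrist")
for x in (530,532.5,535,537.5): print(x,[round(proj(d,np.array([x+26*np.cos(t),-185+26*np.sin(t),69]),True)[1]) for t in (0,)], round(proj(d,np.array([x,-211,69]),True)[0]),round(proj(d,np.array([x,-159,69]),True)[0]))
E
python3 -m creep '[[[0.1,0,0,0.01,0,0,0],[0.1,0,0,0.02,0,0,0],[0.1,0,0,0.03,0,0,0],[0.1,0,0,0.039,0,0,0],[0.1,0,0,0.039,0,0,0]]]';python3 -m creep '[[[0.1,0,0,0,0,0,0],[0.25,0,0,0,0,0,0],[0.7,0,0,0,0,0,0],[0.7,0,0,0,0,0,0],[0.7,0,0,0,0,0,0]]]' 40; python3 -c "
from h import *
st()"
```

```text
530 [209] 357 272
532.5 [205] 358 272
535 [201] 359 273
537.5 [197] 359 273
time_s: 8.52
tool_pos: [533.0, -185.6, 215.6]
tool_rot: [[0.099, -0.995, -0.003], [-0.995, -0.099, 0.0], [-0.001, 0.003, -1.0]]
ft_force: [-0.3, -0.2, -1.4]
width: 78.7
time_s: 8.93
tool_pos: [534.1, -185.6, 218.3]
tool_rot: [[0.099, -0.995, 0.001], [-0.995, -0.099, -0.0], [0.0, -0.001, -1.0]]
ft_force: [0.2, -0.8, 0.4]
width: 57.5
t 8.93 hold [ 534.2 -185.7   59.3] z [ 0.001 -0.    -1.   ] xyaw -84.3 q [ 0.01  0.37 -0.46  0.   -0.74  1.66] F [ 0.2 -0.8  0.4] M [-0.04 -0.01  0.04] w 57.5
```

```bash
python3 - <<'E'
from h import *
import pickle; d=pickle.load(open("d8.pkl","rb"))
im=cv2.imread("pics/wrist8.png")[100:240,230:400]; cv2.imwrite("pics/w8z.png",cv2.resize(im,None,fx=4,fy=4,interpolation=cv2.INTER_CUBIC))
W=d["wrist"]; a=np.radians(5.7);R=np.array([[np.cos(a),-np.sin(a)],[np.sin(a),np.cos(a)]])
for c in [(535.8,-185.9)]:
  for u in [(-70,-85),(-70,85),(70,85),(70,-85)]:
    p=np.array(c)+R@np.array(u); q=proj(W,np.array([*p,78]),True); print(u,np.round(q,1),"crop",np.round((np.array(q)-[230,100])*4))
p=[proj(W,np.array([534.5+26*np.cos(t),-185+26*np.sin(t),69]),True) for t in np.arange(4)*np.pi/2]
print(np.round((np.array(p)-[230,100])*4))
E
python3 -m creep '[[[0.7,0,0,0,0,0,0],[0.7,0,0,0,0,0,0],[0.7,0,0,0,0,0,0]]]';python3 -c "
from h import *
st();cv2.imwrite('pics/wrist10.png',cam('wrist')['color'][:,:,::-1]);cv2.imwrite('pics/side10.png',cv2.resize(cam('side')['color'][150:330,220:420,::-1],None,fx=3,fy=3))"
```

```text
(-70, -85) [379.3 221.8] crop [597. 487.]
(-70, 85) [254.6 222. ] crop [ 99. 488.]
(70, 85) [249.7 117.5] crop [79. 70.]
(70, -85) [384.  117.4] crop [616.  70.]
[[352. 204.]
 [266. 275.]
 [337. 358.]
 [423. 290.]]
time_s: 9.18
tool_pos: [534.1, -185.6, 218.2]
tool_rot: [[0.099, -0.995, 0.001], [-0.995, -0.099, 0.0], [0.0, -0.001, -1.0]]
ft_force: [0.5, 1.9, 3.0]
width: 51.2
t 9.18 hold [ 534.2 -185.6   59.2] z [ 0.001  0.    -1.   ] xyaw -84.3 q [ 0.01  0.37 -0.46 -0.   -0.74  1.66] F [0.5 1.9 3. ] M [ 0.5   0.16 -0.04] w 51.2
```

View pics/w8z.png

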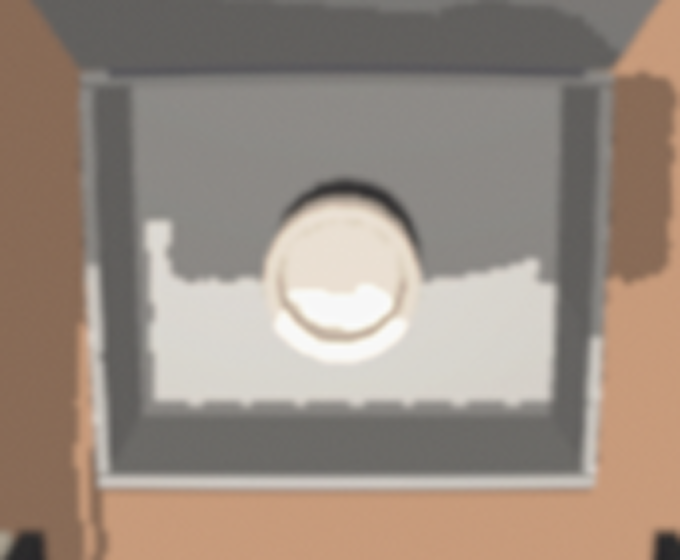

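View pics/wrist10.png

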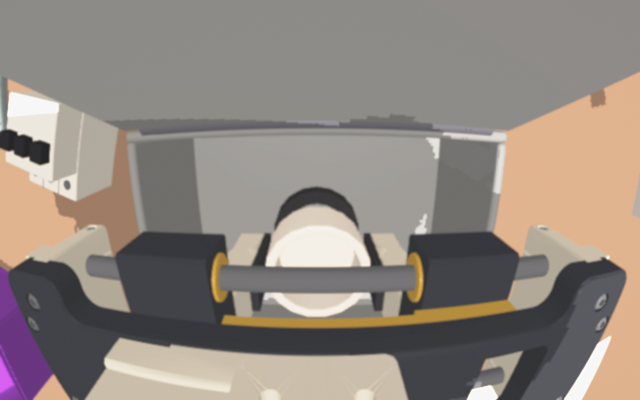

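View pics/side10.png

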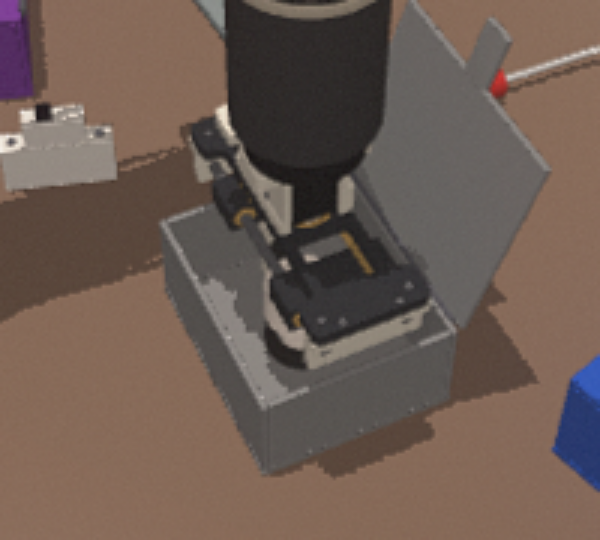

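The cup is gripped at 51 mm opening and its rim agrees with the predicted centre to under 1 mm, so the shoulder lies about 20 mm beyond the grasp point. Lift.

```bash
python3 -m creep '[[[0.7,0,0,-0.005,0,0,0],[0.7,0,0,-0.015,0,0,0],[0.7,0,0,-0.035,0,0,0],[0.7,0,0,-0.065,0,0,0],[0.7,0,0,-0.1,0,0,0]]]' 45;python3 -m creep '[[[0.7,0,0,-0.03,0,0,0],[0.7,0,0,-0.06,0,0,0],[0.7,0,0,-0.06,0,0,0]]]'
python3 - <<'E'
from h import *
st();cv2.imwrite('pics/side11.png',cv2.resize(cam('side')['color'][100:330,220:450,::-1],None,fx=2.5,fy=2.5))
n=np.array([-0.402,-0.065,0.914]);n/=np.linalg.norm(n)
z=-n
h=np.array([633,197.3,108.5])
# jaw axis options: horizontal perpendicular to slope
x=np.cross([0,0,1.],n);x/=np.linalg.norm(x);print("x",x)
for sx in(1,-1):
  R=np.column_stack([sx*x,np.cross(z,sx*x),z]); goto(h+n*(20.2+100),R); print(np.degrees(np.arctan2(R[1,0],R[0,0])))
E
```

```text
time_s: 9.7
tool_pos: [533.1, -185.7, 318.0]
tool_rot: [[0.099, -0.995, -0.004], [-0.995, -0.099, 0.0], [-0.001, 0.004, -1.0]]
ft_force: [1.0, -0.0, -2.4]
width: 51.3
time_s: 9.95
tool_pos: [535.2, -186.1, 385.3]
tool_rot: [[0.1, -0.995, 0.01], [-0.995, -0.1, -0.002], [0.003, -0.01, -1.0]]
ft_force: [1.7, -0.3, -0.9]
width: 51.3
t 9.95 hold [ 536.8 -186.4  226.3] z [ 0.01  -0.002 -1.   ] xyaw -84.3 q [ 0.01  0.19 -0.26  0.   -1.1   1.66] F [ 1.7 -0.3 -0.9] M [-0.05 -0.36 -0.06] w 51.3
x [ 0.15961846 -0.98717878  0.        ]
shift [-0.3646 -0.0225  0.0184] turn [ 0.412 -0.014 -0.06 ] | rows mm 8.8 rot 3.3
-80.81524903756876
shift [-0.3646 -0.0225  0.0184] turn [-0.022 -0.631  3.017] | rows mm 8.8 rot 24.7
99.18475096243124
```

View pics/side11.png

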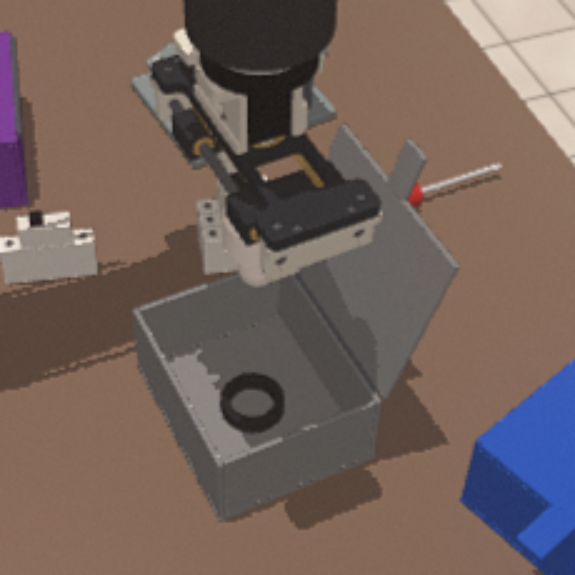

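The cup is out and the rubber ring at side (322,260) is empty. Carrying the cup to a point 100 mm above the holder along its axis, tilting on the way.

```bash
python3 -m creep '[[[0.7,-0.04,-0.002,0.002,0,0,0],[0.7,-0.08,-0.004,0.004,0.06,0,0],[0.7,-0.12,-0.007,0.006,0.13,0,-0.02],[0.7,-0.16,-0.010,0.008,0.2,0,-0.03],[0.7,-0.2,-0.012,0.010,0.25,0,-0.04]]]';cat > tgt.py <<'E'
from h import *
import sys
n=np.array([-0.402,-0.065,0.914]);n/=np.linalg.norm(n);z=-n
H=np.array([633,197.3,108.5])
def RT(extra=0):
    x=np.cross([0,0,1.],n);x/=np.linalg.norm(x);R=np.column_stack([x,np.cross(z,x),z])
    return R@Ro.from_rotvec([0,0,extra]).as_matrix()
def seat(up,extra=0,off=(0,0,0)): goto(H+np.array(off)+n*(20.2+up),RT(extra))
def rel():
    s=arm.read_state();R=np.array(s["tool_rot"]);sh=np.array(s["tool_pos"])+R[:,2]*179.2
    d=sh-H; ra=RT(); print("shoulder above rim %.1f lateral(tx,ty) %.1f %.1f tilt %.1f deg"%(d@n,d@ra[:,0],d@ra[:,1],np.degrees(np.arccos(min(1,-R[:,2]@n)))),"F axial(out) %.1f"%(np.array(s["ft_force"])@n))
E
python3 -c "
from tgt import *
st();seat(100)"
```

```text
time_s: 10.42
tool_pos: [525.2, 16.0, 367.4]
tool_rot: [[0.138, -0.959, 0.248], [-0.99, -0.135, 0.031], [0.004, -0.25, -0.968]]
ft_force: [1.3, -0.6, -2.3]
width: 51.3
t 10.42 hold [564.6  20.9 213.4] z [ 0.248  0.031 -0.968] xyaw -82.0 q [ 0.43  0.06 -0.52  0.11 -0.75  1.2 ] F [ 1.3 -0.6 -2.3] M [-0.35  0.89 -0.04] w 51.3
shift [-0.1622 -0.0169  0.0077] turn [ 0.167 -0.01  -0.019] | rows mm 3.9 rot 1.3
```

```bash
python3 -m creep '[[[0.7,-0.04,-0.004,0.002,0.06,0,0],[0.7,-0.08,-0.008,0.004,0.1,0,-0.01],[0.7,-0.12,-0.012,0.006,0.14,0,-0.02],[0.7,-0.162,-0.017,0.008,0.167,-0.01,-0.019],[0.7,-0.162,-0.017,0.008,0.167,-0.01,-0.019]]]';python3 -m creep '[[[0.7,0,0,0,0,0,0],[0.7,0,0,0,0,0,0]]]'
python3 -c "
from tgt import *
st();rel();seat(100);seat(12)
d={n:cam(n) for n in('scene','side','wrist')}
for n in d: cv2.imwrite(f'pics/{n}12.png',d[n]['color'][:,:,::-1])"
```

```text
time_s: 10.83
tool_pos: [521.3, 182.6, 362.9]
tool_rot: [[0.165, -0.901, 0.401], [-0.986, -0.151, 0.066], [0.002, -0.407, -0.914]]
ft_force: [-0.7, -0.5, -1.6]
width: 51.3
time_s: 11.0
tool_pos: [521.4, 177.2, 362.5]
tool_rot: [[0.16, -0.903, 0.398], [-0.987, -0.147, 0.062], [0.003, -0.403, -0.915]]
ft_force: [-0.2, 0.0, -2.2]
width: 51.4
t 11.00 hold [584.6 187.  217. ] z [ 0.398  0.062 -0.915] xyaw -80.8 q [ 0.73  0.07 -0.68  0.46 -0.51  0.63] F [-0.2  0.  -2.2] M [-0.4   1.63 -0.04] w 51.4
shoulder above rim 99.0 lateral(tx,ty) 2.5 1.1 tilt 0.3 deg F axial(out) -1.9
shift [-0.002  -0.0002 -0.001 ] turn [ 0.005 -0.003  0.001] | rows mm 0.1 rot 0.0
shift [-0.0022 -0.0006  0.087 ] turn [ 0.005 -0.003  0.001] | rows mm 2.1 rot 0.0
```

View pics/side12.png

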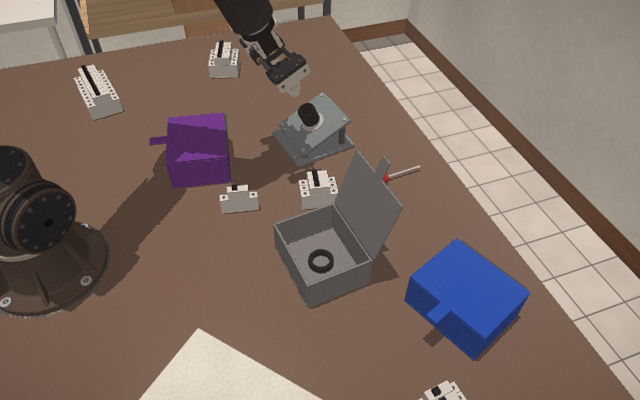

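View pics/wrist12.png

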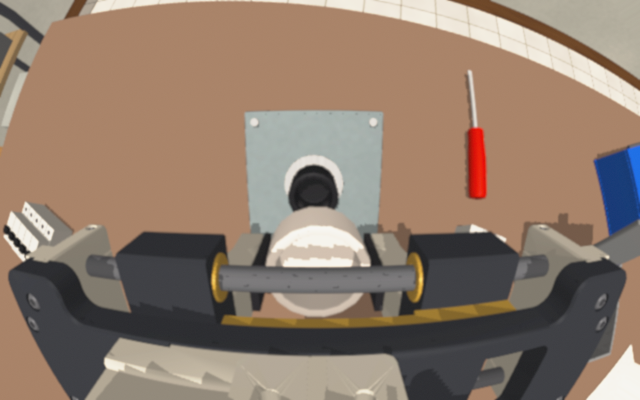

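View pics/scene12.png

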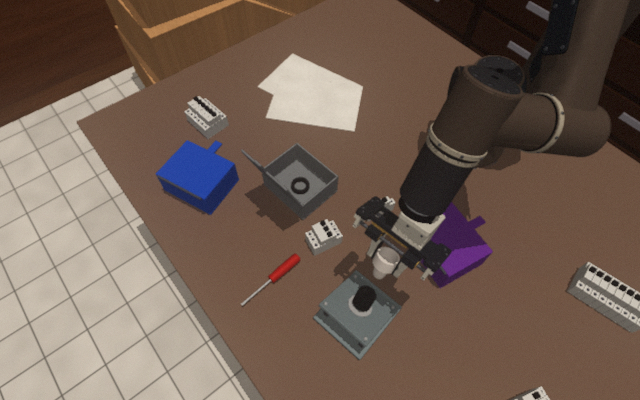

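The holder rim is at wrist (316,190), ahead of the held cup. I'll use this view to check the lateral alignment.

Run:
```python
from tgt import *
d=cam("wrist");im=d["color"][:,:,::-1]
x0,y0=280,150
o=np.clip(im[y0:y0+70,x0:x0+70].astype(float)*3,0,255).astype(np.uint8)
o=cv2.resize(o,None,fx=8,fy=8,interpolation=cv2.INTER_CUBIC)
o2=o.copy()
x=RT()[:,0];y=RT()[:,1]
for r in(22.5,16.5):
    pts=np.array([proj(d,H+r*(np.cos(t)*x+np.sin(t)*y),True) for t in np.linspace(0,6.28,60)])
    cv2.polylines(o2,[np.int32((pts-[x0,y0]+.5)*8)],True,(0,0,255),1)
cv2.imwrite("pics/w13.png",cv2.resize(np.hstack([o,o2]),(800,400))); rel()
```

```text
shoulder above rim 99.6 lateral(tx,ty) 3.3 -0.3 tilt 0.2 deg F axial(out) -2.3
```

View pics/w13.png

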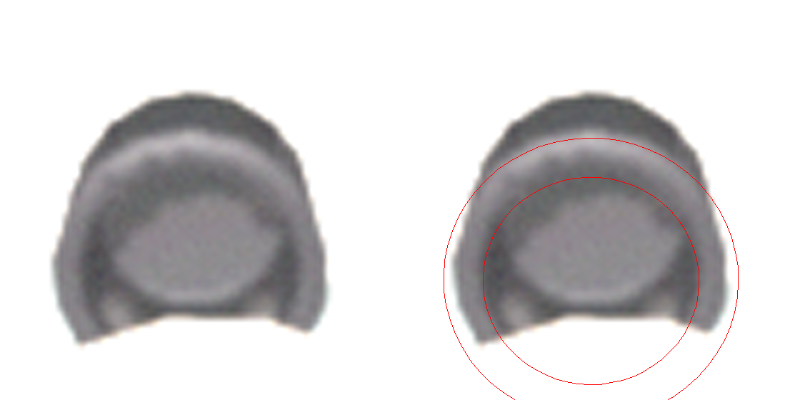

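Laterally (tool x) it matches. Along tool y the wrist view hints at up to about 3 mm, so I'll go down to just above the mouth and compare the cup and holder directly in the fixed views, where calibration error cancels.

```bash
python3 -m creep '[[[0.7,-0.003,0,0.012,0,0,0],[0.7,-0.003,0,0.025,0,0,0],[0.7,-0.003,0,0.04,0,0,0],[0.7,-0.003,0,0.055,0,0,0],[0.7,-0.003,0,0.055,0,0,0]]]'; python3 -m creep '[[[0.7,0,0,0,0,0,0],[0.7,0,0,0,0,0,0],[0.7,0,0,0,0,0,0]]]'
cat > look.py <<'E'
from tgt import *
import sys
st();rel()
s=arm.read_state();R=np.array(s["tool_rot"]);p=np.array(s["tool_pos"]);sh=p+R[:,2]*179.2
out=[]
for nm in("scene","side"):
    d=cam(nm); c=proj(d,H); x0,y0=int(c[0])-35,int(c[1])-40
    im=np.clip(d["color"][y0:y0+70,x0:x0+70,::-1].astype(float)*1.8,0,255).astype(np.uint8); im=cv2.resize(im,(400,400),interpolation=cv2.INTER_CUBIC); k=400/70
    def circ(C,a,b,r,col):
        pts=np.array([proj(d,C+r*(np.cos(t)*a+np.sin(t)*b)) for t in np.linspace(0,6.28,60)]);cv2.polylines(im,[np.int32((pts-[x0,y0]+.5)*k)],True,col,1)
    circ(H,RT()[:,0],RT()[:,1],22.5,(0,0,255))
    circ(sh,R[:,0],R[:,1],26,(255,0,0)); circ(sh+R[:,2]*34,R[:,0],R[:,1],12.5,(0,255,0)); circ(sh-R[:,2]*30,R[:,0],R[:,1],26,(255,0,0))
    out.append(im)
cv2.imwrite(sys.argv[1],np.hstack(out))
E
python3 look.py pics/a14.png
```

```text
time_s: 11.62
tool_pos: [543.7, 182.6, 310.6]
tool_rot: [[0.157, -0.904, 0.397], [-0.988, -0.146, 0.06], [0.004, -0.402, -0.916]]
ft_force: [0.2, -0.1, -1.8]
width: 51.2
time_s: 11.87
tool_pos: [543.7, 183.8, 314.4]
tool_rot: [[0.159, -0.902, 0.401], [-0.987, -0.146, 0.064], [0.001, -0.406, -0.914]]
ft_force: [0.0, -0.4, -2.3]
width: 50.9
t 11.87 hold [607.5 194.  169.1] z [ 0.401  0.064 -0.914] xyaw -80.9 q [ 0.68  0.16 -0.74  0.61 -0.36  0.51] F [ 0.  -0.4 -2.3] M [-0.26  1.62 -0.06] w 50.9
shoulder above rim 45.6 lateral(tx,ty) -0.8 -1.1 tilt 0.1 deg F axial(out) -2.1
```

View pics/a14.png

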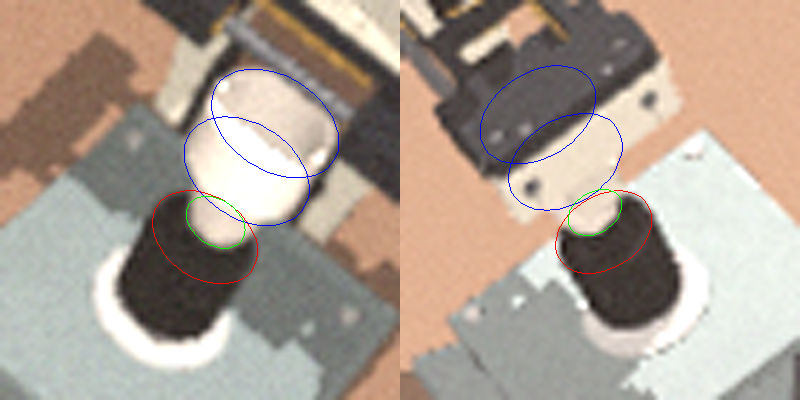

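Cup and holder overlay well in both views, with the foot outline right over the bore. Advance until the foot enters, watching the force.

```bash
python3 -m creep '[[[0.7,0.0008,0,0.004,0,0,0],[0.7,0.0008,0,0.008,0,0,0],[0.7,0.0008,0,0.012,0,0,0],[0.7,0.0008,0,0.015,0,0,0],[0.7,0.0008,0,0.015,0,0,0]]]'; python3 look.py pics/a15.png
```

```text
time_s: 12.38
tool_pos: [549.6, 183.9, 298.4]
tool_rot: [[0.159, -0.903, 0.399], [-0.987, -0.147, 0.062], [0.003, -0.404, -0.915]]
ft_force: [-1.0, -0.5, -2.7]
width: 50.8
t 12.38 hold [613.  193.7 153. ] z [ 0.399  0.062 -0.915] xyaw -80.8 q [ 0.65  0.19 -0.77  0.68 -0.31  0.46] F [-1.  -0.5 -2.7] M [-0.36  1.62 -0.07] w 50.8
shoulder above rim 28.7 lateral(tx,ty) 0.4 0.5 tilt 0.3 deg F axial(out) -2.0
```

View pics/a15.png

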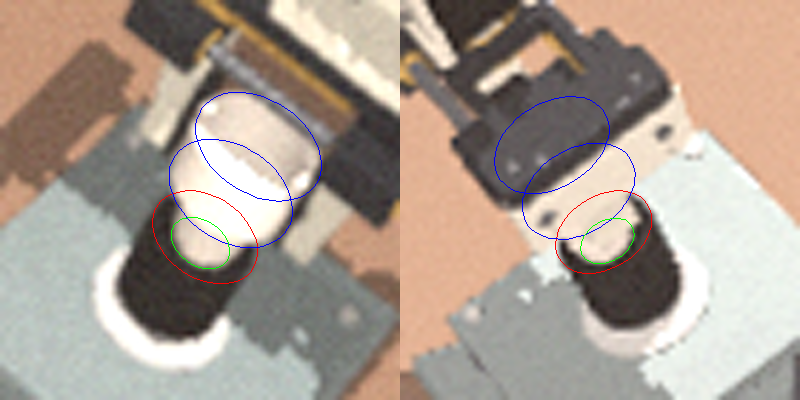

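The foot is at the mouth with no contact force beyond the cup's own weight (axial −2 N). I'll enter the free 9 mm gently, then start twisting to and fro with small steps.

```bash
python3 -m creep '[[[0.7,0,-0.0008,0.001,0,0,0],[0.7,0,-0.0008,0.002,0,0,0],[0.7,0,-0.0008,0.003,0,0,0],[0.7,0,-0.0008,0.003,0,0,0]]]' 50 | tail -2; python3 -c "
from tgt import *
rel();st()"
```

```text
ft_force: [0.8, 0.4, -1.5]
width: 50.9
shoulder above rim 26.5 lateral(tx,ty) 0.0 -1.0 tilt 0.2 deg F axial(out) -1.7
t 12.82 hold [615.1 194.4 151.6] z [ 0.4    0.063 -0.914] xyaw -80.8 q [ 0.65  0.19 -0.77  0.69 -0.31  0.45] F [ 0.8  0.4 -1.5] M [-0.3   1.7   0.01] w 50.9
```

```bash
python3 -m creep '[[[0.7,0,0,0.0003,0,0,0.1],[0.7,0,0,0.0006,0,0,0.22],[0.7,0,0,0.0009,0,0,0.34],[0.7,0,0,0.0012,0,0,0.46],[0.7,0,0,0.0015,0,0,0.58]]]'|tail -2; python3 -c "
from tgt import *
rel();st()"
```

```text
ft_force: [0.1, 0.1, -2.4]
width: 51.2
shoulder above rim 25.2 lateral(tx,ty) -0.0 -1.1 tilt 0.2 deg F axial(out) -2.2
t 13.23 hold [615.7 194.6 150.4] z [ 0.4    0.063 -0.914] xyaw -112.1 q [ 0.65  0.19 -0.77  0.7  -0.3  -0.14] F [ 0.1  0.1 -2.4] M [-0.27  1.63  0.01] w 51.2
```

```bash
python3 -m creep '[[[0.7,0,0,0.0003,0,0,0.12],[0.7,0,0,0.0006,0,0,0.24],[0.7,0,0,0.0009,0,0,0.36],[0.7,0,0,0.0012,0,0,0.48],[0.7,0,0,0.0015,0,0,0.6]]]'|tail -2; python3 -c "
from tgt import *
rel();st()"
python3 -m creep '[[[0.7,0,0,0.0003,0,0,0.12],[0.7,0,0,0.0006,0,0,0.24],[0.7,0,0,0.0009,0,0,0.36],[0.7,0,0,0.0012,0,0,0.48],[0.7,0,0,0.0015,0,0,0.6]]]'|tail -2; python3 -c "
from tgt import *
rel();st()"
```

```text
ft_force: [-0.2, -0.1, -2.3]
width: 50.8
shoulder above rim 23.6 lateral(tx,ty) 0.1 -0.8 tilt 0.2 deg F axial(out) -2.0
t 13.65 hold [616.2 194.5 148.9] z [ 0.4    0.063 -0.914] xyaw -146.9 q [ 0.64  0.19 -0.77  0.71 -0.3  -0.75] F [-0.2 -0.1 -2.3] M [-0.23  1.89 -0.04] w 50.8
ft_force: [-1.9, 0.8, -1.8]
width: 51.0
shoulder above rim 22.1 lateral(tx,ty) -0.0 -0.7 tilt 0.2 deg F axial(out) -1.0
t 14.07 hold [616.7 194.7 147.4] z [ 0.4    0.063 -0.914] xyaw 175.8 q [ 0.64  0.2  -0.78  0.71 -0.29 -1.35] F [-1.9  0.8 -1.8] M [0.03 2.3  0.17] w 51.0
```

```bash
python3 -m creep '[[[0.7,0,0,0.0003,0,0,0.12],[0.7,0,0,0.0006,0,0,0.24],[0.7,0,0,0.0009,0,0,0.36],[0.7,0,0,0.0012,0,0,0.48],[0.7,0,0,0.0015,0,0,0.6]]]'|tail -2; python3 -c "
from tgt import *
rel();st()"
```

```text
ft_force: [-4.8, 3.1, -0.8]
width: 51.2
shoulder above rim 20.6 lateral(tx,ty) -0.5 -0.9 tilt 0.1 deg F axial(out) 1.0
t 14.48 hold [617.3 195.3 146.2] z [ 0.4    0.064 -0.914] xyaw 140.0 q [ 0.64  0.2  -0.78  0.72 -0.29 -1.96] F [-4.8  3.1 -0.8] M [1.26 3.18 0.79] w 51.2
```

```bash
python3 -m creep '[[[0.7,0,0,0.0003,0,0,0.12],[0.7,0,0,0.0006,0,0,0.24],[0.7,0,0,0.0009,0,0,0.36],[0.7,0,0,0.0012,0,0,0.48],[0.7,0,0,0.0015,0,0,0.6]]]'|tail -2; python3 -c "
from tgt import *
rel();st()"
```

```text
ft_force: [-2.8, 3.4, -1.3]
width: 51.4
shoulder above rim 19.2 lateral(tx,ty) -0.8 -1.1 tilt 0.1 deg F axial(out) -0.3
t 14.90 hold [618.1 195.7 145. ] z [ 0.4    0.064 -0.914] xyaw 107.4 q [ 0.63  0.2  -0.78  0.73 -0.28 -2.57] F [-2.8  3.4 -1.3] M [1.07 2.38 0.62] w 51.4
```

```bash
python3 -m creep '[[[0.7,0,0,0.0003,0,0,-0.12],[0.7,0,0,0.0006,0,0,-0.24],[0.7,0,0,0.0009,0,0,-0.36],[0.7,0,0,0.0012,0,0,-0.48],[0.7,0,0,0.0015,0,0,-0.6]]]'|tail -2; python3 -c "
from tgt import *
rel();st()"
```

```text
ft_force: [-5.4, 3.0, -1.6]
width: 50.7
shoulder above rim 17.6 lateral(tx,ty) -0.2 -0.4 tilt 0.2 deg F axial(out) 0.6
t 15.32 hold [618.2 195.1 143.2] z [ 0.399  0.063 -0.915] xyaw 140.6 q [ 0.63  0.2  -0.79  0.74 -0.28 -1.96] F [-5.4  3.  -1.6] M [0.84 3.51 0.43] w 50.7
```

```bash
python3 -m creep '[[[0.7,0,0,0.0003,0,0,-0.12],[0.7,0,0,0.0006,0,0,-0.24],[0.7,0,0,0.0009,0,0,-0.36],[0.7,0,0,0.0012,0,0,-0.48],[0.7,0,0,0.0015,0,0,-0.6]]]'|tail -2; python3 -c "
from tgt import *
rel();st()"; python3 look.py pics/a16.png
```

```text
ft_force: [-2.4, -1.0, -0.8]
width: 51.1
shoulder above rim 16.1 lateral(tx,ty) 0.5 -0.3 tilt 0.2 deg F axial(out) 0.3
t 15.73 hold [618.8 194.5 141.8] z [ 0.399  0.062 -0.915] xyaw 176.5 q [ 0.63  0.21 -0.79  0.75 -0.27 -1.37] F [-2.4 -1.  -0.8] M [-0.31  1.96 -0.09] w 51.1
t 15.73 hold [618.8 194.5 141.8] z [ 0.399  0.062 -0.915] xyaw 176.5 q [ 0.63  0.21 -0.79  0.75 -0.27 -1.37] F [-2.4 -1.  -0.8] M [-0.31  1.96 -0.09] w 51.1
shoulder above rim 16.1 lateral(tx,ty) 0.5 -0.3 tilt 0.2 deg F axial(out) 0.3
```

View pics/a16.png

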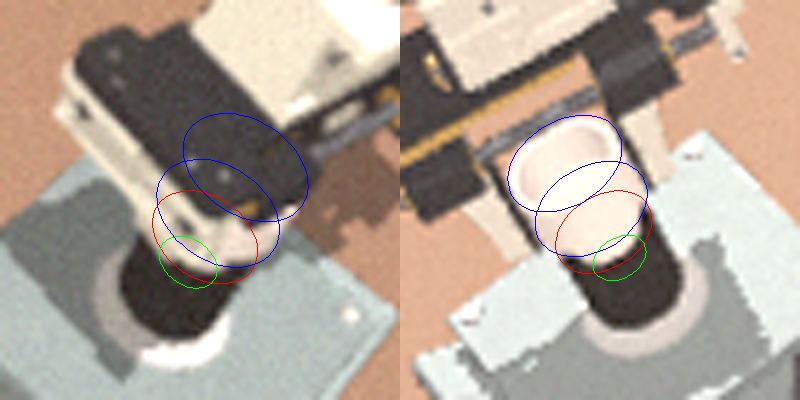

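The cup is entering on axis and axial load is small. Continuing.

```bash
python3 -m creep '[[[0.7,0,0,0.0003,0,0,-0.12],[0.7,0,0,0.0006,0,0,-0.24],[0.7,0,0,0.0009,0,0,-0.36],[0.7,0,0,0.0012,0,0,-0.48],[0.7,0,0,0.0015,0,0,-0.6]]]'|tail -2; python3 -c "
from tgt import *
rel();st()"
```

```text
ft_force: [-3.4, -2.5, 2.5]
width: 51.2
shoulder above rim 14.9 lateral(tx,ty) 0.5 -0.8 tilt 0.2 deg F axial(out) 3.8
t 16.25 hold [619.8 194.7 140.9] z [ 0.4    0.062 -0.914] xyaw -146.5 q [ 0.62  0.21 -0.79  0.77 -0.27 -0.78] F [-3.4 -2.5  2.5] M [-0.7   2.2  -0.27] w 51.2
```

```bash
python3 -m creep '[[[0.7,0,0,0.0003,0,0,-0.12],[0.7,0,0,0.0006,0,0,-0.24],[0.7,0,0,0.0009,0,0,-0.36],[0.7,0,0,0.0012,0,0,-0.48],[0.7,0,0,0.0015,0,0,-0.6]]]'|tail -2; python3 -c "
from tgt import *
rel();st()"
```

```text
ft_force: [-5.2, -2.4, 2.5]
width: 51.2
shoulder above rim 13.6 lateral(tx,ty) 0.6 -1.2 tilt 0.2 deg F axial(out) 4.5
t 16.67 hold [620.6 194.7 139.8] z [ 0.4    0.062 -0.914] xyaw -111.7 q [ 0.62  0.21 -0.79  0.78 -0.26 -0.19] F [-5.2 -2.4  2.5] M [-0.81  2.84 -0.19] w 51.2
```

```bash
python3 -m creep '[[[0.7,0,0,0.0003,0,0,-0.12],[0.7,0,0,0.0006,0,0,-0.24],[0.7,0,0,0.0009,0,0,-0.36],[0.7,0,0,0.0012,0,0,-0.48],[0.7,0,0,0.0015,0,0,-0.6]]]'|tail -2; python3 -c "
from tgt import *
rel();st()"
```

```text
ft_force: [-3.2, -3.1, 3.0]
width: 51.5
shoulder above rim 12.3 lateral(tx,ty) 0.6 -1.5 tilt 0.2 deg F axial(out) 4.3
t 17.08 hold [621.4 194.9 138.8] z [ 0.401  0.063 -0.914] xyaw -79.8 q [ 0.62  0.21 -0.8   0.79 -0.26  0.4 ] F [-3.2 -3.1  3. ] M [-0.94  1.8  -0.49] w 51.5
```

```bash
python3 -m creep '[[[0.7,0,0.0005,0.0003,0,0,-0.12],[0.7,0,0.0005,0.0006,0,0,-0.24],[0.7,0,0.0005,0.0009,0,0,-0.36],[0.7,0,0.0005,0.0012,0,0,-0.48],[0.7,0,0.0005,0.0015,0,0,-0.6]]]'|tail -2; python3 -c "
from tgt import *
rel();st()"
```

```text
ft_force: [-2.6, -1.4, 2.8]
width: 50.9
shoulder above rim 11.0 lateral(tx,ty) 0.0 -1.7 tilt 0.1 deg F axial(out) 3.7
t 17.50 hold [622.  195.5 137.7] z [ 0.402  0.064 -0.914] xyaw -47.7 q [ 0.61  0.22 -0.8   0.81 -0.25  0.98] F [-2.6 -1.4  2.8] M [-0.75  1.98 -0.37] w 50.9
```

```bash
python3 -m creep '[[[0.7,0,0,0.0003,0,0,-0.12],[0.7,0,0,0.0006,0,0,-0.24],[0.7,0,0,0.0009,0,0,-0.36],[0.7,0,0,0.0012,0,0,-0.48],[0.7,0,0,0.0015,0,0,-0.6]]]'|tail -2; python3 -c "
from tgt import *
rel();st()"
```

```text
ft_force: [-1.7, -0.9, 3.7]
width: 51.0
shoulder above rim 9.5 lateral(tx,ty) -0.3 -1.9 tilt 0.0 deg F axial(out) 4.1
t 17.92 hold [622.7 195.9 136.4] z [ 0.402  0.064 -0.913] xyaw -12.6 q [ 0.61  0.22 -0.8   0.82 -0.24  1.57] F [-1.7 -0.9  3.7] M [-0.24  1.34 -0.29] w 51.0
```

```bash
python3 -m creep '[[[0.7,0,0,0.0003,0,0,-0.12],[0.7,0,0,0.0006,0,0,-0.24],[0.7,0,0,0.0009,0,0,-0.36],[0.7,0,0,0.0012,0,0,-0.48],[0.7,0,0,0.0015,0,0,-0.6]]]'|tail -2; python3 -c "
from tgt import *
rel();st()"
```

```text
ft_force: [-2.9, 0.6, 1.8]
width: 51.1
shoulder above rim 7.9 lateral(tx,ty) -0.5 -1.7 tilt 0.0 deg F axial(out) 2.8
t 18.33 hold [623.1 196.2 134.8] z [ 0.402  0.064 -0.914] xyaw 24.8 q [ 0.6   0.22 -0.81  0.83 -0.24  2.16] F [-2.9  0.6  1.8] M [ 0.03  1.76 -0.17] w 51.1
```

```bash
python3 -m creep '[[[0.7,0,0,0.0002,0,0,0.12],[0.7,0,0,0.0005,0,0,0.24],[0.7,0,0,0.0008,0,0,0.36],[0.7,0,0,0.0011,0,0,0.48],[0.7,0,0,0.0014,0,0,0.6]]]'|tail -2; python3 -c "
from tgt import *
rel();st()"
```

```text
ft_force: [-1.7, -1.4, 2.6]
width: 51.4
shoulder above rim 6.4 lateral(tx,ty) -0.0 -1.4 tilt 0.1 deg F axial(out) 3.1
t 18.75 hold [623.6 195.9 133.4] z [ 0.401  0.063 -0.914] xyaw -13.3 q [ 0.6   0.22 -0.81  0.85 -0.23  1.54] F [-1.7 -1.4  2.6] M [-1.08  1.43  0.  ] w 51.4
```

```bash
python3 -m creep '[[[0.7,0,0,0.0003,0,0,0.12],[0.7,0,0,0.0006,0,0,0.24],[0.7,0,0,0.0009,0,0,0.36],[0.7,0,0,0.0012,0,0,0.48],[0.7,0,0,0.0015,0,0,0.6]]]'|tail -2; python3 -c "
from tgt import *
rel();st()"
```

```text
ft_force: [-1.7, -2.1, 2.8]
width: 51.4
shoulder above rim 4.8 lateral(tx,ty) 0.3 -1.1 tilt 0.1 deg F axial(out) 3.4
t 19.17 hold [624.  195.6 131.8] z [ 0.401  0.063 -0.914] xyaw -48.3 q [ 0.59  0.22 -0.81  0.86 -0.23  0.93] F [-1.7 -2.1  2.8] M [-1.2   1.56 -0.01] w 51.4
```

```bash
python3 -m creep '[[[0.7,0,0,0.0003,0,0,0.12],[0.7,0,0,0.0006,0,0,0.24],[0.7,0,0,0.0009,0,0,0.36],[0.7,0,0,0.0012,0,0,0.48],[0.7,0,0,0.0015,0,0,0.6]]]'|tail -2; python3 look.py pics/a17.png
```

```text
ft_force: [-2.7, -3.1, 2.3]
width: 51.1
t 19.58 hold [624.4 195.5 130.2] z [ 0.401  0.062 -0.914] xyaw -80.4 q [ 0.59  0.23 -0.82  0.88 -0.22  0.32] F [-2.7 -3.1  2.3] M [-1.12  1.99  0.01] w 51.1
shoulder above rim 3.1 lateral(tx,ty) 0.4 -0.8 tilt 0.2 deg F axial(out) 3.4
```

View pics/a17.png

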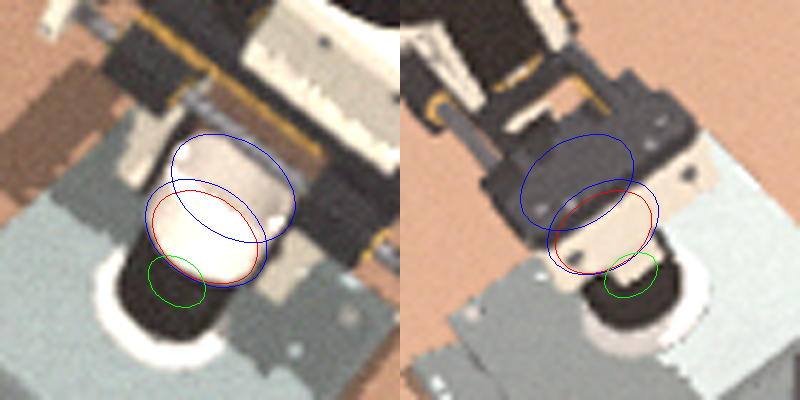

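```bash
python3 -m creep '[[[0.7,0,0,0.0003,0,0,0.12],[0.7,0,0,0.0006,0,0,0.24],[0.7,0,0,0.0009,0,0,0.36],[0.7,0,0,0.0012,0,0,0.48],[0.7,0,0,0.0015,0,0,0.6]]]'|tail -2; python3 -c "
from tgt import *
rel();st()"
```

```text
ft_force: [-3.9, -1.9, 2.2]
width: 51.3
shoulder above rim 1.4 lateral(tx,ty) 0.2 -0.4 tilt 0.2 deg F axial(out) 3.8
t 20.10 hold [624.8 195.8 128.5] z [ 0.4    0.063 -0.914] xyaw -111.9 q [ 0.58  0.23 -0.82  0.9  -0.22 -0.29] F [-3.9 -1.9  2.2] M [-0.96  2.33  0.04] w 51.3
```

```bash
python3 -m creep '[[[0.7,0,0,0.0003,0,0,0.12],[0.7,0,0,0.0006,0,0,0.24],[0.7,0,0,0.0009,0,0,0.36],[0.7,0,0,0.0012,0,0,0.48],[0.7,0,0,0.0015,0,0,0.6]]]'|tail -2; python3 -c "
from tgt import *
rel();st()"
```

```text
ft_force: [-4.2, -0.4, 1.5]
width: 51.4
shoulder above rim -0.1 lateral(tx,ty) -0.1 -0.4 tilt 0.2 deg F axial(out) 3.1
t 20.52 hold [625.3 196.1 127. ] z [ 0.4    0.063 -0.914] xyaw -146.7 q [ 0.58  0.23 -0.83  0.91 -0.21 -0.9 ] F [-4.2 -0.4  1.5] M [-0.5   2.64  0.33] w 51.4
```

```bash
python3 -m creep '[[[0.7,0,0,0.0002,0,0,0.12],[0.7,0,0,0.0004,0,0,0.24],[0.7,0,0,0.0006,0,0,0.36],[0.7,0,0,0.0008,0,0,0.48],[0.7,0,0,0.001,0,0,0.6]]]'|tail -2; python3 -c "
from tgt import *
rel();st()"
```

```text
ft_force: [-4.4, -1.1, 1.9]
width: 51.0
shoulder above rim -1.1 lateral(tx,ty) 0.0 -0.4 tilt 0.2 deg F axial(out) 3.6
t 20.93 hold [625.7 196.1 126.2] z [ 0.4    0.063 -0.914] xyaw 175.9 q [ 0.57  0.23 -0.83  0.93 -0.21 -1.51] F [-4.4 -1.1  1.9] M [-0.67  2.45  0.23] w 51.0
```

```bash
python3 -m creep '[[[0.7,0,0,0.0002,0,0,0.12],[0.7,0,0,0.0004,0,0,0.24],[0.7,0,0,0.0006,0,0,0.36],[0.7,0,0,0.0008,0,0,0.48],[0.7,0,0,0.001,0,0,0.6]]]'|tail -2; python3 look.py pics/a18.png
```

```text
ft_force: [-5.8, -0.1, 4.4]
width: 51.1
t 21.35 hold [626.1 196.4 125.4] z [ 0.4    0.063 -0.914] xyaw 140.1 q [ 0.57  0.23 -0.83  0.94 -0.2  -2.12] F [-5.8 -0.1  4.4] M [-0.52  2.89  0.48] w 51.1
shoulder above rim -1.9 lateral(tx,ty) -0.2 -0.5 tilt 0.1 deg F axial(out) 6.3
```

View pics/a18.png

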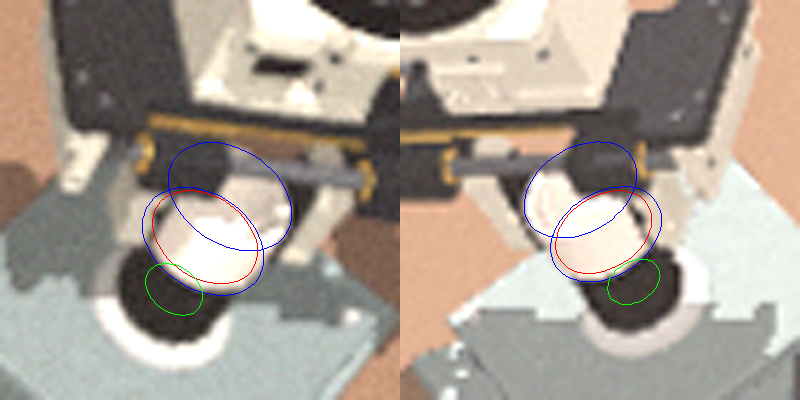

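Axial load jumped at about the spring rate, with contact now at about 8 N, so the shoulder seems to be landing. One more small twist-and-press will confirm the 3 N/mm slope (about 2.5 mm of 6 mm travel used).

```bash
python3 -m creep '[[[0.7,0,0,0.0001,0,0,-0.12],[0.7,0,0,0.0002,0,0,-0.24],[0.7,0,0,0.0004,0,0,-0.36],[0.7,0,0,0.0005,0,0,-0.48],[0.7,0,0,0.0006,0,0,-0.6]]]'|tail -2; python3 -c "
from tgt import *
rel();st()"
```

```text
ft_force: [-6.1, -0.8, 4.7]
width: 51.2
shoulder above rim -2.3 lateral(tx,ty) -0.1 -0.8 tilt 0.1 deg F axial(out) 6.8
t 21.87 hold [626.5 196.4 125.2] z [ 0.401  0.064 -0.914] xyaw 176.6 q [ 0.57  0.24 -0.83  0.95 -0.2  -1.51] F [-6.1 -0.8  4.7] M [-0.15  2.96 -0.39] w 51.2
```

```bash
python3 -m creep '[[[0.7,0,0,0.0001,0,0,-0.12],[0.7,0,0,0.0002,0,0,-0.24],[0.7,0,0,0.0004,0,0,-0.36],[0.7,0,0,0.0005,0,0,-0.48],[0.7,0,0,0.0006,0,0,-0.6]]]'|tail -2; python3 -c "
from tgt import *
rel();st()"
```

```text
ft_force: [-6.6, -0.9, 6.0]
width: 51.1
shoulder above rim -2.8 lateral(tx,ty) -0.0 -0.8 tilt 0.1 deg F axial(out) 8.2
t 22.28 hold [626.7 196.3 124.7] z [ 0.401  0.063 -0.914] xyaw -146.1 q [ 0.56  0.24 -0.83  0.96 -0.2  -0.92] F [-6.6 -0.9  6. ] M [-0.39  3.12 -0.48] w 51.1
```

Slope confirmed: −1.1→3.6, −1.9→6.3 and −2.8→8.2 N, about 2.7 N/mm. The shoulder is on the rim with about 3 of 6 mm travel used. I'll ease back up so the springs relax, then check.

```bash
python3 -m creep '[[[0.7,0,0,0,0,0,-0.1],[0.7,0,0,-0.0006,0,0,-0.1],[0.7,0,0,-0.0013,0,0,-0.1],[0.7,0,0,-0.002,0,0,-0.1],[0.7,0,0,-0.0027,0,0,-0.1]]]'|tail -2; python3 -m creep '[[[0.7,0,0,0,0,0,0],[0.7,0,0,0,0,0,0]]]'|tail -2;python3 look.py pics/a19.png
```

```text
ft_force: [-2.0, -1.2, 1.2]
width: 50.9
ft_force: [-0.2, -2.1, 1.9]
width: 50.9
t 22.87 hold [625.8 196.2 126.6] z [ 0.4    0.063 -0.914] xyaw -140.5 q [ 0.57  0.23 -0.83  0.92 -0.21 -0.8 ] F [-0.2 -2.1  1.9] M [-0.84  1.65 -0.07] w 50.9
shoulder above rim -0.7 lateral(tx,ty) -0.0 -0.7 tilt 0.1 deg F axial(out) 2.0
```

View pics/a19.png

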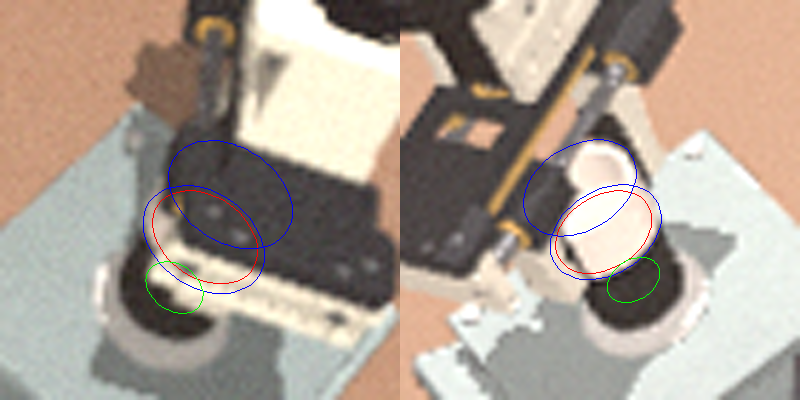

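```bash
python3 -m creep '[[[0.7,0,0,-0.0005,0,0,0],[0.7,0,0,-0.001,0,0,0],[0.7,0,0,-0.001,0,0,0]]]'|tail -2; python3 -c "
from tgt import *
rel();st()"; python3 -m creep '[[[0.5,0,0,0,0,0,0],[0.3,0,0,0,0,0,0],[0.1,0,0,0,0,0,0],[0.1,0,0,0,0,0,0],[0.1,0,0,0,0,0,0]]]'|tail -2; python3 look.py pics/a20.png
```

```text
ft_force: [2.3, -0.9, -1.0]
width: 50.9
shoulder above rim 0.1 lateral(tx,ty) -0.0 -0.6 tilt 0.2 deg F axial(out) -1.8
t 23.22 hold [625.4 196.2 127.3] z [ 0.4    0.063 -0.914] xyaw -140.5 q [ 0.58  0.23 -0.82  0.91 -0.21 -0.79] F [ 2.3 -0.9 -1. ] M [-0.65  0.97 -0.07] w 50.9
ft_force: [-0.6, -0.6, -0.1]
width: 72.3
t 23.63 hold [625.3 196.2 127.5] z [ 0.4    0.063 -0.914] xyaw -140.5 q [ 0.58  0.23 -0.82  0.91 -0.21 -0.79] F [-0.6 -0.6 -0.1] M [-0.16  1.33  0.02] w 72.3
shoulder above rim 0.3 lateral(tx,ty) -0.1 -0.5 tilt 0.1 deg F axial(out) 0.2
```

View pics/a20.png

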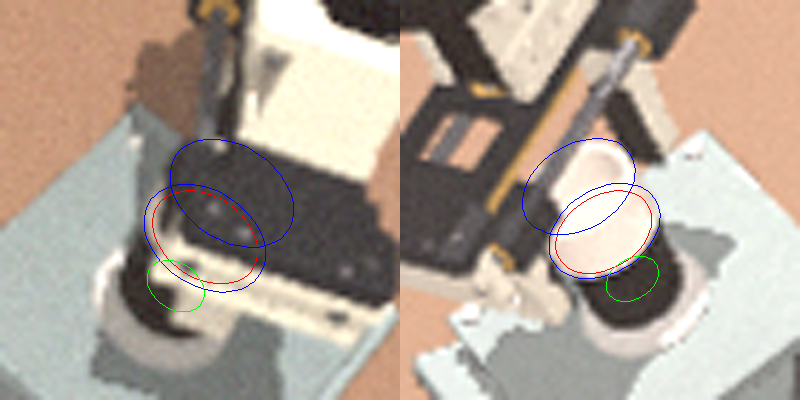

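Jaws open and axial force is near zero. Retreating along the axis.

```bash
python3 -m creep '[[[0.1,0,0,-0.01,0,0,0],[0.1,0,0,-0.03,0,0,0],[0.1,0,0,-0.06,0,0,0],[0.1,0,0,-0.09,0,0,0],[0.1,0,0,-0.12,0,0,0]]]'|tail -2;python3 -m creep '[[[0.1,0,0,-0.04,0,0,0],[0.1,0,0,-0.08,0,0,0],[0.1,0,0,-0.12,0,0,0],[0.1,0,0,-0.14,0,0,0],[0.1,0,0,-0.14,0,0,0]]]'|tail -2
python3 - <<'E'
from tgt import *
st(); ims=[]
for nm in("scene","side"):
    d=cam(nm); cv2.imwrite(f"pics/{nm}21.png",d["color"][:,:,::-1]); c=proj(d,H); x0,y0=int(c[0])-35,int(c[1])-40
    im=np.clip(d["color"][y0:y0+70,x0:x0+70,::-1].astype(float)*1.5,0,255).astype(np.uint8);im=cv2.resize(im,(400,400),interpolation=cv2.INTER_CUBIC)
    for k,r,col in((0,26,(255,0,0)),(30,26,(255,0,0))):
        pts=np.array([proj(d,H+n*k+r*(np.cos(t)*RT()[:,0]+np.sin(t)*RT()[:,1])) for t in np.linspace(0,6.28,60)]);cv2.polylines(im,[np.int32((pts-[x0,y0]+.5)*400/70)],True,col,1)
    ims.append(im)
cv2.imwrite("pics/a21.png",np.hstack(ims))
E
```

```text
ft_force: [1.1, 0.1, 1.0]
width: 78.8
ft_force: [1.0, 0.7, 0.3]
width: 78.4
t 24.57 hold [521.3 180.5 371.6] z [ 0.406  0.069 -0.911] xyaw -140.4 q [ 0.86 -0.16 -0.5   0.33 -0.92 -0.36] F [1.  0.7 0.3] M [-0.1   1.22  0.09] w 78.4
```

View pics/a21.png

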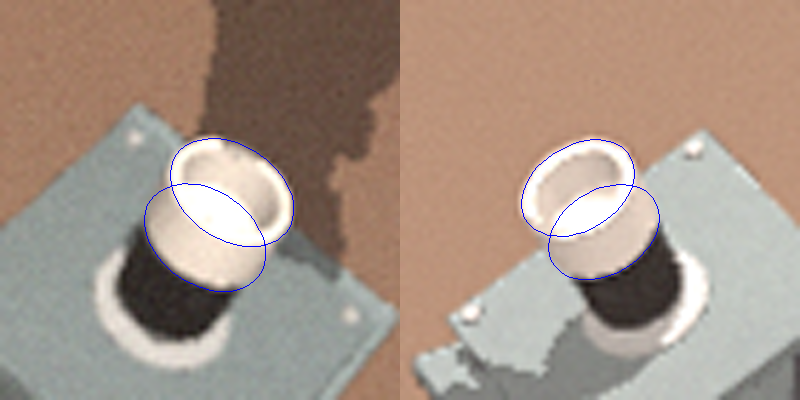

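View pics/side21.png

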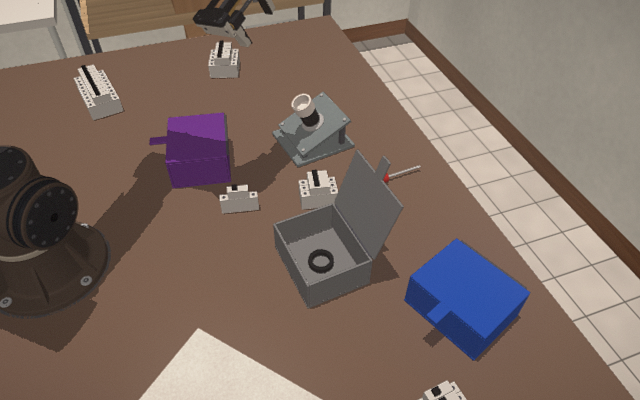

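View pics/scene21.png

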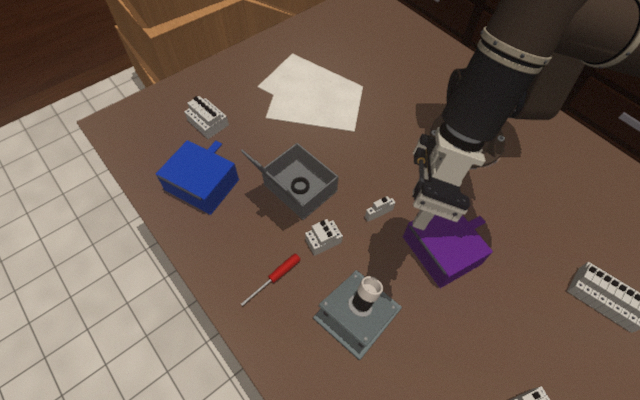

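The seated head matches the predicted home outline in both views and the shoulder sits on the rim. The lid is back on its stop. The breakers and screwdriver are at their starting pixels: scene (323,236), (380,208) and (270,280). Handing in.

```bash
python3 -c "
from plant import job
print(job.job_done())"
```

```text
the job is handed in; nothing more can be done
None
```

I opened the grey case's lid onto its stop, took out the fuse cup and twisted it into the holder until its shoulder reached the rim. Then I let go, backed the arm well clear and handed the job in at about 24.6 s.

- **Seating:** near the end the axial force rose at about 2.7 N/mm, close to the holder's spring rate, which means the shoulder was on the rim. The load peaked at about 10 N, roughly 3 of the holder's 6 mm travel. After release, the cup's head matched its predicted home outline in both fixed views to about a pixel.
- **Surroundings:** the last pictures show the lid leaning back. The breakers and screwdriver appear where they started.
- **Disagreements and limits:**
  - Before insertion the wrist camera put the holder about 3 mm further uphill than the fixed views did. I went by the fixed views, and the cup entered with about 7 N of side force at most.
  - Gripping the lid tab caused a brief side force of about 12 N.
  - The holder's travel is inferred from force, not measured directly.

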